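# Charge the bench tumbler and lock its lid

## Robot

A 6-joint arm with a two-finger parallel gripper is mounted at the origin on a cart in front of the work surface, level with it; the furniture and walls round the work are solid. World frame = base frame: x ahead of the robot, y to its left, z up, the work surface at z = 0. Lengths are in m, angles in rad, forces in N, time in s.
With the tool pointing down it reaches from about 0.3 to 0.775 m from the base axis. Payload 14.6 kg.
Tool frame: the origin (TCP) lies midway between the tips of the shut fingers; the grasp point (between the pads) lies 19 mm behind it (ctrl.grip_depth is the z of the grasp point in the tool frame, in m); z points along the fingers, y is the line along which they close (so a half turn about z gives the same grasp; the last joint's range is limited). The gripper opens to 94 mm and grips with 3 to 60 N. Pads are 16 mm wide; open, the fingers measure 119 mm over their backs; the gripper's body (75 mm by 177 mm) begins 78 mm behind the grasp point.
Start: joints at [1.101, 0.3, 1.521, -0, 1.321, -0.067], TCP at [0.216, 0.506, 0.205] pointing down, gripper open.
Joint ranges: [-3.03, 3.03], [-0.79, 2.21], [0.23, 2.52], [-1.04, 4.18], [0, 3.07], [-2.55, 2.55]. Speed limits (rad/s): [2.22, 2.22, 2.57, 3.14, 3.14, 3.14].

## Interface

Orientations are given as [roll, pitch, yaw] about the fixed x, y, z axes, in that order (R = Rz(yaw) Ry(pitch) Rx(roll)).
In Python, from station import ctrl gives the robot as it stands. The module is installed in compiled form; this text tells all that it offers.
- The arm moves only by the tool carry_out, never from a script. Its argument "commands" is a list of rows, each a list of 3 entries, a list of its own where there are three numbers: the closure, from 0 (fully open) to 1 (shut), then the shift along the tool's x, y, z in mm, then the turn, a rotation vector about the tool's x, y, z in rad. In form: [[gripper, [tx, ty, tz], [wx, wy, wz]], ...]. A call has 1 to 10 rows; each row shifts and turns the commanded pose from where the row before left it, along the tool's axes as they then stand; what a row does not reach is not made up. A row lasts 1/8 s, in which the tool goes at most 62.5 mm and 10.7 degrees, less where a joint would pass 70% of its speed; a pose out of reach is approached as far as the arm can. A call with a gripper value outside its range is refused whole. The fingers move at their own pace and stop on an object; "squeeze" is the grip in N (left out, the last holds). Time passes only in rows, so rows that do not move let the fingers close. It gives the time, the measured TCP pose, the force, the opening and the grip force at its end, in the units of the state.
- ctrl.get_obs(): the state, without advancing time (a new reading comes with each control period).
- ctrl.camera(name): name is "side" or "top" or "wrist"; returns a dict with "img" (384x512x3 uint8, blue, green, red), "camera_matrix" (3x3 intrinsics, pixels), "rvec" (rotation vector, rad) and "tvec" (3), from world to camera coordinates, as OpenCV has them. Camera axes: x right, y down, z forward; pixel columns grow to the right and rows downward; lengths in m; the calibration is good to about 2 mm. A picture is of the moment at which its call begins. There is no depth.
- ctrl.hand_in(): hands the job in; it is judged then, once.
Trained networks look in the newest picture that a camera, given by its name, has taken for a name from the list of things; names that differ only in an ending like _2 or _b are one class to them, and where a whole thing is asked for, a point or a joint stands for the part that bears it (a point fixed in the world has none). Each returns a list of dicts, best first, with "score" (0 to 1); they miss things now and then, are a little off and sometimes report something else, mostly with a low value. They report only what shows in the picture. A call takes as long as a camera call.
- ctrl.outline_of(thing, camera): "region" (384x512 bool, what is visible of it).
- ctrl.place_of(thing, camera): "at" ([x, y, z] in m, in world coordinates, good to about 4 mm: a listed point, or the origin of a listed thing).
The state is a dict: "time_s": time; "qpos": joint angles; "joint_vel": joint speeds; "tau": joint torques, N m; "ee_pos": TCP position; "eef_rot": TCP orientation; "force": force on the tool from outside, world axes, zero at the start; "moment": the same for the moment, N m; "grip_width": finger opening in m; "grip_force": force on a finger pad.
Only numpy, scipy, OpenCV 4.12 (cv2) and the standard library are available. Lean on these libraries where they do the work, as an engineer would, in place of code of your own. Each camera call takes 0.05 s, during which the arm holds its last target. There are 200 camera calls.

## Task

Get the tumbler ready to polish the brass drawer pulls: swing its lid clear, put every pull that lies on the bench into the bowl, pour all the white ceramic pieces from the scoop in as well, and stand the scoop back upright on the bench. With everything in the bowl, swing the lid fully shut, then turn the collar on the lid clockwise until its pointer lines up with the locked mark. Do not disturb the tape roll and the walnut offcut.

Things in the scene. Friction and masses are not known exactly. Their poses are not given: they have to be found in the camera images.
- tumbler: bench-top vibratory tumbler, fixed: black base, open round grey bowl. Origin on the bench under the bowl's axis, z up. Bowl: mouth 144 mm inside diameter, floor about 115 mm across, floor 45 mm and rim 115 mm above the bench. A steel post (26 mm diameter) for the lid stands at its (0, -105) mm.
- bowl_floor (a point): centre of the bowl's inner floor, 45 mm above the bench (axes as the tumbler's)
- lid_plate (a joint): flat aluminium lid, 154 mm disc, 6 mm thick, upper face 122.5 mm above the bench; swings level just over the rim about the pin on the post. 0 = shut over the bowl (stop); grows as it opens, counter-clockwise from above (over the tumbler's -x side, then its -y side), to a stop at 2.2 rad; starts part open, wholly clear of the bowl from 1.8 rad. Stays where left (friction 0.1 N m)
- lid_pin (a point): on the vertical axis of the lid's hinge, at the lid's upper face
- lid_knob (a point): top centre of the lid's upright round black knob (16 mm diameter, top 40 mm above the lid's upper face, 17 mm above the collar's top; under the 20 mm high head a thinner stem), 60 mm from the lid's centre, 121 mm from the pin; with the lid shut on the tumbler's -x side. Pinch it from above and carry it along its arc, or push it
- lock_ring (a joint): dark steel lock collar, captive at the lid's centre: knurled ring, 56 mm diameter, 23 mm high, with two low lugs (12 mm high, 11 wide, to 37 mm from the axis), one with a white line and pointer. Grows clockwise from above; starts at 0 to 0.3. 1.2 rad = locked, pointer in line with the mark; no stop there (stops at -0.1 and 1.7). Friction 0.12 N m, stays where left
- collar_grip (a point): on the collar's axis, 18 mm above the lid's upper face; its x axis points along the pointer lug. Grip the ring across its 56 mm diameter from above, at right angles to the lugs
- locked_mark (a point): inner part of the raised dark bar (20 x 6 mm) on the lid's upper face, 52 mm from the lid's centre: the locked mark; the pointer's tip is 40 mm from the axis
- scoop: aluminium pouring scoop, 140 g, on the bench, holding the ceramic pieces. Open pan 100 mm long (x -50 to 50), 74 mm wide, walls 46 mm high, 3 mm thick; the front (+x) is a ramp that rises at 40 degrees to the lip at (56, 0, 35) mm. Origin on its underside, z up. It pours over the lip: tipped nose down by 80 degrees or more it empties
- scoop_grip (a point): where to grip the scoop: upper part of the upright black handle block behind the pan (18 mm wide along the scoop's y, 26 mm along its x, from 20 to 75 mm above the underside, open all round but in front); this point is at (-66, 0, 62) mm in the scoop's frame, on the block's middle, with the scoop's axes
- media0: white ceramic tumbling piece, a round-ended rod 22 mm long (x) and 16 mm in diameter; lies in the scoop at the start. Origin on its surface; its centre is 8 mm along its own z axis from there
- media1: white ceramic tumbling piece, a round-ended rod 22 mm long (x) and 16 mm in diameter; lies in the scoop at the start. Origin on its surface; its centre is 8 mm along its own z axis from there
- media2: white ceramic tumbling piece, a round-ended rod 22 mm long (x) and 16 mm in diameter; lies in the scoop at the start. Origin on its surface; its centre is 8 mm along its own z axis from there
- media3: white ceramic tumbling piece, a round-ended rod 22 mm long (x) and 16 mm in diameter; lies in the scoop at the start. Origin on its surface; its centre is 8 mm along its own z axis from there
- media4: white ceramic tumbling piece, a round-ended rod 22 mm long (x) and 16 mm in diameter; lies in the scoop at the start. Origin on its surface; its centre is 8 mm along its own z axis from there
- media5: white ceramic tumbling piece, a round-ended rod 22 mm long (x) and 16 mm in diameter; lies in the scoop at the start. Origin on its surface; its centre is 8 mm along its own z axis from there
- pull0: brass drawer pull, 60 g: bar 76 mm long (x), 14 mm wide (y), its top 26 mm above the origin, on two feet 62 mm apart with 16 mm of open space under the bar; stands on its feet on the bench, origin between the feet on the bench. May be absent
- pull1: brass drawer pull, 60 g: bar 76 mm long (x), 14 mm wide (y), its top 26 mm above the origin, on two feet 62 mm apart with 16 mm of open space under the bar; stands on its feet on the bench, origin between the feet on the bench. May be absent
- pull2: brass drawer pull, 60 g: bar 76 mm long (x), 14 mm wide (y), its top 26 mm above the origin, on two feet 62 mm apart with 16 mm of open space under the bar; stands on its feet on the bench, origin between the feet on the bench. May be absent
- pull3: brass drawer pull, 60 g: bar 76 mm long (x), 14 mm wide (y), its top 26 mm above the origin, on two feet 62 mm apart with 16 mm of open space under the bar; stands on its feet on the bench, origin between the feet on the bench. May be absent
- tape_roll: roll of masking tape lying flat, 104 mm diameter, 25 mm high; leave alone. Origin under its centre
- walnut: dark walnut offcut, 40 x 110 x 30 mm, lying on the bench; leave alone. Origin under its centre

How it is judged:
On the way, in this order (a step that is already met when the one before it is completed fails the run):
1. all the pulls and all the ceramic pieces are in the bowl (horizontal distance between each of pull0, pull1, pull2, pull3, media0, media1, media2, media3, media4, media5 and bowl_floor below 0.07 m and z of pull0 in the frame of bowl_floor between -0.012 and 0.07 m and z of pull1 in the frame of bowl_floor between -0.012 and 0.07 m and z of pull2 in the frame of bowl_floor between -0.012 and 0.07 m and z of pull3 in the frame of bowl_floor between -0.012 and 0.07 m and z of media0 in the frame of bowl_floor between -0.012 and 0.07 m and z of media1 in the frame of bowl_floor between -0.012 and 0.07 m and z of media2 in the frame of bowl_floor between -0.012 and 0.07 m and z of media3 in the frame of bowl_floor between -0.012 and 0.07 m and z of media4 in the frame of bowl_floor between -0.012 and 0.07 m and z of media5 in the frame of bowl_floor between -0.012 and 0.07 m), for 0.2 s.
2. the lid is shut (value of joint lid_plate below 0.06 rad), for 0.2 s.
3. the collar is at its locked mark, with the lid shut (value of joint lock_ring between 1.07 and 1.33 rad and value of joint lid_plate below 0.06 rad), for 0.2 s.
At the end, for the whole second after the job is handed in: Every pull that is present and all six ceramic pieces lie in the bowl, below the rim; the lid is shut (within 0.06 rad); the collar is within 0.13 rad of its locked mark (1.2 rad); the scoop stands upright (within 0.15 rad) and still on the bench (all of step 1 and all of step 3 and angle between scoop's own z axis and vertical below 0.15 rad and height (world z) of scoop between -0.01 and 0.012 m and linear speed of scoop below 0.03 m/s and velocity of joint each of lid_plate, lock_ring below 0.05 rad/s); the robot touches nothing.
It fails at once if the tape roll is pushed more than 40 mm from its place (distance of tape_roll from where it was at the start of the episode above 0.04 m).
It fails at once if the walnut offcut is pushed more than 40 mm from its place (distance of walnut from where it was at the start of the episode above 0.04 m).
Of pull0, pull1, pull2, pull3 only 2 to 4 are there at a start; the rules pass over those that are not, and their reading is None.
At some moment in a run one of pull0, pull1, pull2, pull3 may be knocked a few centimetres aside while the robot is not near it.
It also fails if it takes over 210 s, if anything falls off the work surface, if the arm or the gripper's body presses on something with over 40 N, if the wrist force passes 120 N, or if a joint passes its speed limit or range.

## Working session

There is one attempt and no reset: what is moved stays moved. The work goes in short steps, Python scripts to look and compute and a tool call to move; the robot and the scene stay as the last step left them, time stands still between calls to the robot, and variables do not carry over. Pictures are saved under pics/ and viewed, at most 14 in all, crops included, and the job is handed in when it is done.

Besides the shell and the picture viewer there is one more tool, called after ">>>" as name(argument=value, ...), one argument or row to a line, values as JSON. carry_out: Moves the arm, as the interface text tells. Its arguments: {"type":"object","properties":{"commands":{"type":"array","items":{"type":"array"}},"squeeze":{"type":"number"}},"required":["commands"]}

```bash
mkdir -p pics; cat > h.py <<'E'
import numpy as np, cv2
from scipy.spatial.transform import Rotation as R
from station import ctrl
def snap(cam,name=None):
    c=ctrl.camera(cam)
    if name: cv2.imwrite('pics/'+name+'.png',c['img'])
    return c
def proj(c,p):
    return cv2.projectPoints(np.array(p,float).reshape(-1,3),np.array(c['rvec']),np.array(c['tvec']),np.array(c['camera_matrix']),None)[0].reshape(-1,2)
def ray(c,uv,z):
    Rm=cv2.Rodrigues(np.array(c['rvec'],float))[0];C=-Rm.T@np.array(c['tvec']).ravel()
    d=Rm.T@np.linalg.inv(c['camera_matrix'])@np.array([uv[0],uv[1],1.])
    return C+d*(z-C[2])/d[2]
def st():
    o=ctrl.get_obs(); print('t',round(o['time_s'],2),'p',np.round(o['ee_pos'],4),'rot',np.round(o['eef_rot'],3),'w',round(float(o['grip_width']),4),'gf',np.round(o['grip_force'],1),'F',np.round(o['force'],1),'q',np.round(o['qpos'],2)); return o
E
python3 - <<'E'
from h import *
o=st()
for cam in ['top','side']:
    c=snap(cam,cam+'0')
    for n in ['tumbler','lid_pin','lid_knob','collar_grip','locked_mark','scoop','scoop_grip','pull0','media0','tape_roll','walnut','bowl_floor']:
        try: print(cam,n,[(np.round(d['at'],3).tolist(),round(d['score'],2)) for d in ctrl.place_of(n,cam)][:7])
        except Exception as e: print(n,e)
i=np.hstack([cv2.imread('pics/top0.png'),cv2.imread('pics/side0.png')])
E
```

```text
t 0.0 p [0.2155 0.5057 0.2049] rot [-3.14  -0.     2.739] w 0.0942 gf 0.0 F [0.4 0.3 0.4] q [ 1.1   0.3   1.52  0.    1.32 -0.07]
top tumbler [([0.495, -0.117, -0.004], 0.63), ([0.428, 0.215, 0.002], 0.6)]
top lid_pin [([0.517, -0.228, 0.122], 0.69)]
top lid_knob [([0.401, -0.216, 0.162], 0.8)]
top collar_grip [([0.435, -0.167, 0.136], 0.49), ([0.405, -0.212, 0.163], 0.47)]
top locked_mark [([0.385, -0.162, 0.126], 0.8)]
top scoop [([0.495, 0.109, -0.003], 0.81)]
top scoop_grip [([0.46, 0.162, 0.063], 0.82)]
top pull0 [([0.478, 0.132, 0.001], 0.72), ([0.43, 0.334, -0.002], 0.59), ([0.521, 0.312, 0.002], 0.57), ([0.429, 0.213, 0.002], 0.5), ([0.542, 0.216, 0.001], 0.43)]
top media0 [([0.452, 0.123, 0.002], 0.61), ([0.497, 0.146, 0.004], 0.54), ([0.476, 0.133, 0.001], 0.53), ([0.51, 0.116, 0.004], 0.53), ([0.382, -0.163, 0.125], 0.48), ([0.468, 0.096, 0.009], 0.45), ([0.49, 0.113, 0.008], 0.44)]
top tape_roll [([0.642, 0.364, -0.006], 0.81)]
top walnut [([0.417, -0.329, -0.0], 0.57)]
top bowl_floor [([0.497, -0.118, 0.043], 0.95)]
side tumbler [([0.496, -0.118, 0.002], 0.82)]
side lid_pin [([0.52, -0.22, 0.125], 0.6), ([0.541, 0.219, -0.004], 0.6)]
side lid_knob [([0.402, -0.215, 0.161], 0.59), ([0.434, -0.169, 0.141], 0.49)]
side collar_grip [([0.436, -0.167, 0.143], 0.68), ([0.383, -0.159, 0.125], 0.55), ([0.427, 0.218, -0.003], 0.41)]
side locked_mark [([0.381, -0.158, 0.126], 0.79)]
side scoop [([0.492, 0.104, 0.0], 0.95), ([0.633, 0.366, -0.002], 0.16)]
side scoop_grip [([0.459, 0.16, 0.061], 0.7)]
side pull0 [([0.516, 0.315, 0.003], 0.84), ([0.432, 0.34, -0.007], 0.58), ([0.54, 0.216, -0.002], 0.49), ([0.426, 0.213, -0.004], 0.48)]
side media0 [([0.416, -0.324, -0.002], 0.29)]
side tape_roll [([0.634, 0.358, -0.004], 0.87)]
side walnut [([0.412, -0.328, -0.001], 0.48)]
side bowl_floor [([0.497, -0.12, 0.045], 0.86)]
```

View pics/top0.png

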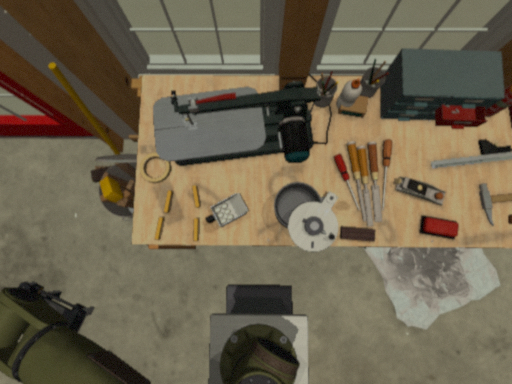

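View pics/side0.png

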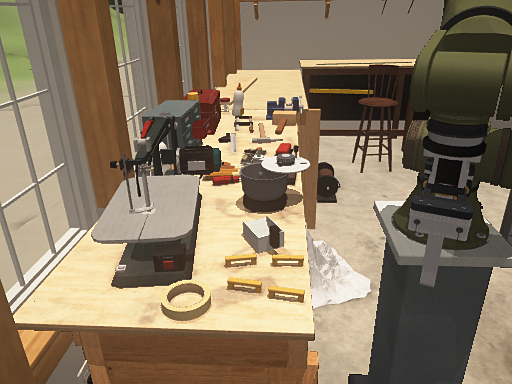

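```bash
cat >> h.py <<'E'
def pulls(cam='top'):
    c=snap(cam)
    for d in ctrl.outline_of('pull0',cam):
        m=d['region']; v,u=np.nonzero(m)
        if len(u)<15: continue
        P=np.array([ray(c,(a,b),0.024)[:2] for a,b in zip(u,v)]); w,V=np.linalg.eigh(np.cov(P.T)); a=np.degrees(np.arctan2(V[1,1],V[0,1]))%180
        print('pull',np.round(P.mean(0),4),'ang',round(a,1),'len',np.round(np.sqrt(12*w),3),round(d['score'],2))
def places(n,cam):
    print(cam,n,[(np.round(d['at'],4).tolist(),round(d['score'],2)) for d in ctrl.place_of(n,cam)][:6])
def Rd(yaw): return R.from_euler('xyz',[np.pi,0,yaw])
def plan(wps,v=40,w=.12,start=None):
    """wps: (grip, xyz of TCP, R); prints rows from the measured pose"""
    o=ctrl.get_obs(); p=np.array(o['ee_pos']); r=R.from_euler('xyz',o['eef_rot'])
    if start: p,r=np.array(start[0]),start[1]
    for g,q,r2 in wps:
        q=np.array(q); dv=(r.inv()*r2).as_rotvec(); n=max(1,int(np.ceil(max(np.linalg.norm(q-p)*1e3/v,np.linalg.norm(dv)/w))))
        rows=[]
        for k in range(n):
            rk=r*R.from_rotvec(dv*k/n); s=rk.inv().apply((q-p)/n)*1e3
            rows.append([g,np.round(s,1).tolist(),np.round(dv/n,3).tolist()])
        print('#',n); same=all(x==rows[0] for x in rows)
        print(('%d x '%n+str(rows[0])) if same else str(rows))
        p,r=q,r2
E
python3 - <<'E'
from h import *
o=st()
print(ctrl.grip_depth)
pulls()
c=snap('top');s=snap('side')
print('motor front edge candidates', [np.round(ray(c,(295,162),z),3) for z in (.1,.2,.3)], [np.round(ray(s,(220,165),z),3) for z in (.1,.2,.3)])
# knob carry: tool turned, closing perpendicular-ish, start yaw ~ pi/2
print('rows'); plan([(0.5,[0.402,-0.2155,0.22],Rd(2.739-1.3))])
E
```

```text
t 1.3 p [0.2156 0.506  0.2055] rot [3.142 0.    2.739] w 0.0941 gf 0.0 F [ 0.2  0.5 -0.4] q [ 1.1   0.3   1.52 -0.    1.32 -0.07]
-0.0188
pull [0.5191 0.3138] ang 171.9 len [0.015 0.072] 0.56
pull [0.4241 0.3395] ang 172.1 len [0.016 0.069] 0.45
pull [0.5373 0.2192] ang 11.3 len [0.014 0.069] 0.4
motor front edge candidates [array([ 0.638, -0.111,  0.1  ]), array([ 0.614, -0.102,  0.2  ]), array([ 0.59 , -0.092,  0.3  ])] [array([ 0.646, -0.199,  0.1  ]), array([0.601, 0.065, 0.2  ]), array([0.555, 0.329, 0.3  ])]
rows
# 19
[[0.5, [-23.9, -31.1, -0.8], [0.0, 0.0, 0.068]], [0.5, [-26.0, -29.4, -0.8], [0.0, 0.0, 0.068]], [0.5, [-27.9, -27.5, -0.8], [0.0, 0.0, 0.068]], [0.5, [-29.7, -25.6, -0.8], [0.0, 0.0, 0.068]], [0.5, [-31.4, -23.5, -0.8], [0.0, 0.0, 0.068]], [0.5, [-33.0, -21.3, -0.8], [0.0, 0.0, 0.068]], [0.5, [-34.3, -19.0, -0.8], [0.0, 0.0, 0.068]], [0.5, [-35.5, -16.6, -0.8], [0.0, 0.0, 0.068]], [0.5, [-36.6, -14.1, -0.8], [0.0, 0.0, 0.068]], [0.5, [-37.5, -11.6, -0.8], [0.0, 0.0, 0.068]], [0.5, [-38.2, -9.0, -0.8], [0.0, 0.0, 0.068]], [0.5, [-38.7, -6.4, -0.8], [0.0, 0.0, 0.068]], [0.5, [-39.0, -3.7, -0.8], [0.0, 0.0, 0.068]], [0.5, [-39.2, -1.0, -0.8], [0.0, 0.0, 0.068]], [0.5, [-39.2, 1.7, -0.8], [0.0, 0.0, 0.068]], [0.5, [-39.0, 4.3, -0.8], [0.0, 0.0, 0.068]], [0.5, [-38.6, 7.0, -0.8], [0.0, 0.0, 0.068]], [0.5, [-38.0, 9.6, -0.8], [0.0, 0.0, 0.068]], [0.5, [-37.3, 12.2, -0.8], [0.0, 0.0, 0.068]]]
```

```bash
python3 -c "
import cv2
i=cv2.imread('pics/top0.png')[80:255,140:400];cv2.imwrite('pics/crop1.png',cv2.resize(i,None,fx=3,fy=3,interpolation=2))"
```

```text
(no output)
```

View pics/crop1.png

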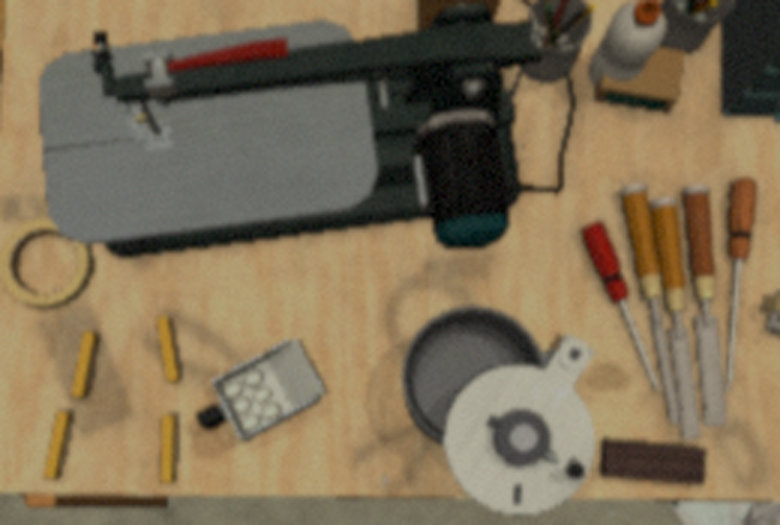

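```bash
cat >> h.py <<'E'
def screw(wps,v=42,w=.11,start=None):
    """constant-twist rows; returns end pose"""
    o=ctrl.get_obs(); p=np.array(o['ee_pos']); r=R.from_euler('xyz',o['eef_rot'])
    if start: p,r=np.array(start[0]),start[1]
    for g,q,r2 in wps:
        q=np.array(q); dv=(r.inv()*r2).as_rotvec(); t=r.inv().apply(q-p)
        # V-matrix of SE(3)
        a=np.linalg.norm(dv); K=np.array([[0,-dv[2],dv[1]],[dv[2],0,-dv[0]],[-dv[1],dv[0],0]])
        V=lambda s:(np.eye(3) if a*s<1e-6 else np.eye(3)+(1-np.cos(a*s))/(a*s)**2*K*s+(a*s-np.sin(a*s))/(a*s)**3*K@K*s*s)
        u=np.linalg.solve(V(1.),t)
        n=max(1,int(np.ceil(max(np.linalg.norm(u)*1e3/v,a/w))))
        # per-row shift then turn
        s=V(1./n)@u/n
        print('%d x'%n,[g,np.round(s*1e3,1).tolist(),np.round(dv/n,4).tolist()])
        p,r=q,r2
E
python3 - <<'E'
from h import *
k=[0.4015,-0.2155]; pin=np.array([0.518,-0.226])
screw([(0.4,[*k,0.205],Rd(.96)),(.4,[*k,.137],Rd(.96)),(.85,[*k,.137],Rd(.96))],v=55)
d=np.array(k)-pin;print(np.linalg.norm(d),np.degrees(np.arctan2(d[1],d[0])))
e=pin+R.from_euler('z',1.22).apply([*d,0])[:2];print(e)
screw([(.85,[*e,.137],Rd(.96+1.22))],start=([*k,.137],Rd(.96)),v=15,w=.1)
E
```

```text
17 x [0.4, [-50.0, -3.9, 0.0], [0.0, 0.0, 0.1046]]
2 x [0.4, [0.0, -0.0, 34.0], [0.0, 0.0, 0.0]]
1 x [0.85, [0.0, 0.0, 0.0], [0.0, 0.0, 0.0]]
0.11697221892398212 174.8499176619802
[ 0.46810473 -0.33179679]
13 x [0.85, [-9.3, 5.9, 0.0], [-0.0, 0.0, -0.0938]]
```

>>> carry_out(
  commands=[
    [0.4,[-50,-3.9,0],[0,0,0.1046]],
    [0.4,[-50,-3.9,0],[0,0,0.1046]],
    [0.4,[-50,-3.9,0],[0,0,0.1046]],
    [0.4,[-50,-3.9,0],[0,0,0.1046]],
    [0.4,[-50,-3.9,0],[0,0,0.1046]],
    [0.4,[-50,-3.9,0],[0,0,0.1046]],
    [0.4,[-50,-3.9,0],[0,0,0.1046]],
    [0.4,[-50,-3.9,0],[0,0,0.1046]],
    [0.4,[-50,-3.9,0],[0,0,0.1046]],
  ],
  squeeze=25,
)

```text
time_s: 2.62
ee_pos: [0.4868, 0.1638, 0.2054]
eef_rot: [3.141, 0.0, 1.794]
force: [0.2, 0.4, 0.1]
grip_width: 0.0563
grip_force: 0.0
```

>>> carry_out(
  commands=[
    [0.4,[-50,-3.9,0],[0,0,0.1046]],
    [0.4,[-50,-3.9,0],[0,0,0.1046]],
    [0.4,[-50,-3.9,0],[0,0,0.1046]],
    [0.4,[-50,-3.9,0],[0,0,0.1046]],
    [0.4,[-50,-3.9,0],[0,0,0.1046]],
    [0.4,[-50,-3.9,0],[0,0,0.1046]],
    [0.4,[-50,-3.9,0],[0,0,0.1046]],
    [0.4,[-50,-3.9,0],[0,0,0.1046]],
    [0.4,[0,0,0],[0,0,0]],
  ],
)

```text
time_s: 3.75
ee_pos: [0.401, -0.2172, 0.2056]
eef_rot: [3.141, 0.0, 0.956]
force: [0.7, 0.7, -0.3]
grip_width: 0.0563
grip_force: 0.0
```

```bash
python3 - <<'E'
from h import *
st()
c=snap('wrist','w1')
places('lid_knob','wrist')
places('locked_mark','wrist');places('lid_pin','wrist');places('collar_grip','wrist')
E
```

```text
t 3.75 p [ 0.401  -0.2172  0.2056] rot [3.141 0.    0.956] w 0.0563 gf 0.0 F [ 0.7  0.7 -0.3] q [-0.58  0.09  1.77 -0.    1.28  0.04]
wrist lid_knob [([0.4036, -0.2119, 0.162], 0.78)]
wrist locked_mark [([0.3801, -0.1605, 0.1247], 0.61)]
wrist lid_pin [([0.5235, -0.2259, 0.1206], 0.9)]
wrist collar_grip []
```

View pics/w1.png

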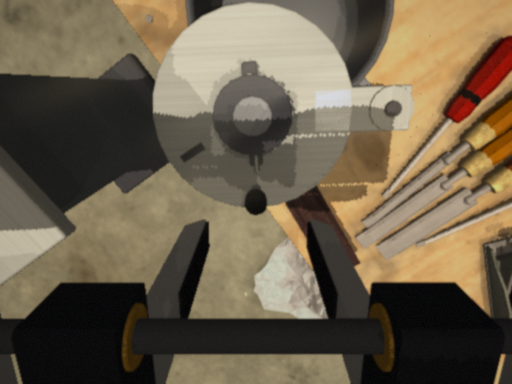

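>>> carry_out(
  commands=[
    [0.4,[2,0,24],[0,0,0]],
    [0.4,[0,0,24],[0,0,0]],
    [0.4,[0,0,20],[0,0,0]],
    [0.9,[0,0,0],[0,0,0]],
    [0.9,[0,0,0],[0,0,0]],
    [0.9,[0,0,0],[0,0,0]],
    [0.9,[0,0,0],[0,0,0]],
  ],
)

```text
time_s: 4.88
ee_pos: [0.4037, -0.2136, 0.138]
eef_rot: [3.141, -0.0, 0.961]
force: [0.3, 0.0, 0.2]
grip_width: 0.0196
grip_force: 0.0
```

>>> carry_out(
  commands=[
    [0.9,[-9.4,6,0],[0,0,-0.0938]],
    [0.9,[-9.4,6,0],[0,0,-0.0938]],
    [0.9,[-9.4,6,0],[0,0,-0.0938]],
    [0.9,[-9.4,6,0],[0,0,-0.0938]],
    [0.9,[-9.4,6,0],[0,0,-0.0938]],
  ],
)

```text
time_s: 5.5
ee_pos: [0.4115, -0.2685, 0.1378]
eef_rot: [-3.142, -0.0, 1.433]
force: [2.5, 5.3, 1.4]
grip_width: 0.0155
grip_force: 25.0
```

```bash
python3 - <<'E'
from h import *
o=st()
pin=np.array([.520,-.226]); p=np.array(o['ee_pos'])[:2]
print(np.linalg.norm(p-pin))
E
```

```text
t 5.5 p [ 0.4115 -0.2685  0.1378] rot [-3.142 -0.     1.433] w 0.0155 gf 25.0 F [2.5 5.3 1.4] q [-0.65  0.24  1.76  0.    1.14 -0.51]
0.11652239079235242
```

>>> carry_out(
  commands=[
    [0.9,[-9.6,6.2,0],[0,0,-0.0938]],
    [0.9,[-9.6,6.2,0],[0,0,-0.0938]],
    [0.9,[-9.6,6.2,0],[0,0,-0.0938]],
    [0.9,[-9.6,6.2,0],[0,0,-0.0938]],
    [0.9,[-9.6,6.2,0],[0,0,-0.0938]],
    [0.9,[-9.6,6.2,0],[0,0,-0.0938]],
    [0.9,[-9.6,6.2,0],[0,0,-0.0938]],
    [0.9,[-9.6,6.2,0],[0,0,-0.0938]],
  ],
)

```text
time_s: 6.5
ee_pos: [0.474, -0.3315, 0.1378]
eef_rot: [3.139, -0.002, 2.184]
force: [3.3, 15.6, 4.4]
grip_width: 0.0154
grip_force: 25.0
```

```bash
python3 - <<'E'
from h import *
o=st()
c=snap('top')
for n in ['lid_knob','collar_grip','lid_pin','bowl_floor']: places(n,'top')
k0=np.array([.4037,-.2136]);k1=np.array([.4115,-.2685]);k2=o['ee_pos'][:2]
A=np.array([2*(k1-k0),2*(k2-k0)]);b=[k1@k1-k0@k0,k2@k2-k0@k0];pin=np.linalg.solve(A,b);print('pin fit',pin,np.linalg.norm(k0-pin))
E
```

```text
t 6.5 p [ 0.474  -0.3315  0.1378] rot [ 3.139e+00 -2.000e-03  2.184e+00] w 0.0154 gf 25.0 F [ 3.3 15.6  4.4] q [-0.67  0.42  1.51  0.    1.2  -1.29]
top lid_knob [([0.4772, -0.3317, 0.1621], 0.95), ([0.4583, 0.1621, 0.0621], 0.71), ([0.476, 0.1339, 0.0045], 0.4)]
top collar_grip [([0.4385, -0.2912, 0.1432], 0.45)]
top lid_pin [([0.5186, -0.2218, 0.121], 0.65), ([0.4292, 0.2143, 0.0022], 0.46)]
top bowl_floor [([0.5014, -0.1182, 0.0433], 0.78)]
pin fit [ 0.51802266 -0.22536154] 0.11492607790553602
```

```bash
python3 - <<'E'
from h import *
P=[.474,-.3315,.21]
print('A');screw([(.5,[.42,.2135,.15],Rd(3.14))],start=(P,Rd(2.184)),v=55)
E
```

```text
A
11 x [0.5, [30.1, 42.0, 5.5], [-0.0, 0.0, -0.0869]]
```

>>> carry_out(
  commands=[
    [0.6,[0,0,0],[0,0,0]],
    [0.6,[0,0,0],[0,0,0]],
    [0.6,[0,0,-24],[0,0,0]],
    [0.6,[0,0,-24],[0,0,0]],
    [0.6,[0,0,-24],[0,0,0]],
  ],
)

```text
time_s: 7.38
ee_pos: [0.4729, -0.3332, 0.2103]
eef_rot: [-3.141, 0.0, 2.18]
force: [0.0, 0.2, -0.4]
grip_width: 0.0377
grip_force: 0.0
```

>>> carry_out(
  commands=[
    [0.5,[30.1,42,5.5],[0,0,-0.0869]],
    [0.5,[30.1,42,5.5],[0,0,-0.0869]],
    [0.5,[30.1,42,5.5],[0,0,-0.0869]],
    [0.5,[30.1,42,5.5],[0,0,-0.0869]],
    [0.5,[30.1,42,5.5],[0,0,-0.0869]],
    [0.5,[30.1,42,5.5],[0,0,-0.0869]],
  ],
)

```text
time_s: 8.12
ee_pos: [0.5104, -0.0272, 0.1764]
eef_rot: [3.142, 0.0, 2.704]
force: [0.9, -0.3, -0.5]
grip_width: 0.0473
grip_force: 0.0
```

>>> carry_out(
  commands=[
    [0.5,[30.1,42,5.5],[0,0,-0.0869]],
    [0.5,[30.1,42,5.5],[0,0,-0.0869]],
    [0.5,[30.1,42,5.5],[0,0,-0.0869]],
    [0.5,[30.1,42,5.5],[0,0,-0.0869]],
    [0.5,[30.1,42,5.5],[0,0,-0.0869]],
    [0.5,[0,0,0],[0,0,0]],
  ],
)

```text
time_s: 8.88
ee_pos: [0.42, 0.2136, 0.1488]
eef_rot: [-3.141, -0.0, 3.14]
force: [0.7, 0.1, 0.6]
grip_width: 0.0469
grip_force: 0.0
```

```bash
python3 - <<'E'
from h import *
st()
c=snap('wrist','w2'); places('pull0','wrist')
pulls('wrist')
snap('top'); places('pull0','top');places('lid_knob','top')
E
```

```text
t 8.88 p [0.42   0.2136 0.1488] rot [-3.141 -0.     3.14 ] w 0.0469 gf 0.0 F [0.7 0.1 0.6] q [ 0.39  0.18  1.8   0.    1.15 -1.18]
wrist pull0 [([0.4288, 0.337, -0.003], 0.81), ([0.5213, 0.3083, 0.0042], 0.69), ([0.4267, 0.2161, -0.0042], 0.63), ([0.5365, 0.2159, -0.0032], 0.57)]
pull [0.5041 0.3105] ang 177.3 len [0.017 0.057] 0.96
pull [0.4283 0.3337] ang 171.8 len [0.019 0.079] 0.66
pull [0.4251 0.2116] ang 0.4 len [0.014 0.077] 0.65
pull [0.5352 0.215 ] ang 10.9 len [0.013 0.084] 0.57
top pull0 [([0.5217, 0.31, 0.0029], 0.61), ([0.5419, 0.2164, 0.0001], 0.58), ([0.639, 0.3634, -0.0038], 0.58)]
top lid_knob [([0.4775, -0.3303, 0.1622], 0.63)]
```

View pics/w2.png

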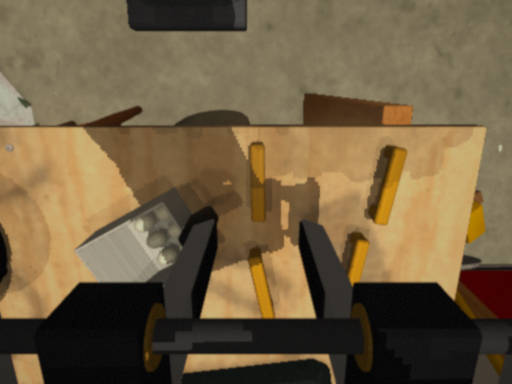

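```bash
python3 - <<'E'
from h import *
print('A->bowl');screw([(.9,[.470,-.118,.16],Rd(1.571)),(.5,[.5185,.314,.13],Rd(3.00))],start=([.427,.213,.149],Rd(3.14)),v=50)
print('C->bowl');screw([(.9,[.526,-.118,.16],Rd(1.571)),(.5,[.538,.217,.13],Rd(3.33))],start=([.5185,.314,.149],Rd(3.0)),v=50)
E
```

```text
A->bowl
15 x [0.9, [-18.8, -16.1, -0.7], [-0.0, -0.0, 0.1046]]
13 x [0.5, [26.1, 25.4, 2.3], [-0.0, 0.0, -0.1099]]
C->bowl
13 x [0.9, [-26.4, -24.8, -0.8], [0.0, -0.0, 0.1099]]
16 x [0.5, [15.6, 18.1, 1.9], [0.0, 0.0, -0.1099]]
```

>>> carry_out(
  commands=[
    [0.5,[-7,0,40],[0,0,0]],
    [0.5,[0,0,40],[0,0,0]],
    [0.5,[0,0,40],[0,0,0]],
    [0.5,[0,0,24],[0,0,0]],
    [1,[0,0,0],[0,0,0]],
    [1,[0,0,0],[0,0,0]],
    [1,[0,0,0],[0,0,0]],
    [1,[0,0,-30],[0,0,0]],
    [1,[0,0,-57],[0,0,0]],
    [1,[0,0,-57],[0,0,0]],
  ],
)

```text
time_s: 10.48
ee_pos: [0.4281, 0.2116, 0.1514]
eef_rot: [3.141, 0.001, 3.136]
force: [0.8, 0.2, -1.0]
grip_width: 0.0135
grip_force: 25.0
```

>>> carry_out(
  commands=[
    [1,[-18.8,-16.1,-0.7],[0,0,0.1046]],
    [1,[-18.8,-16.1,-0.7],[0,0,0.1046]],
    [1,[-18.8,-16.1,-0.7],[0,0,0.1046]],
    [1,[-18.8,-16.1,-0.7],[0,0,0.1046]],
    [1,[-18.8,-16.1,-0.7],[0,0,0.1046]],
    [1,[-18.8,-16.1,-0.7],[0,0,0.1046]],
    [1,[-18.8,-16.1,-0.7],[0,0,0.1046]],
    [1,[-18.8,-16.1,-0.7],[0,0,0.1046]],
  ],
)

```text
time_s: 11.48
ee_pos: [0.5192, 0.0412, 0.1554]
eef_rot: [3.141, 0.001, 2.296]
force: [-0.7, -0.4, 0.2]
grip_width: 0.0134
grip_force: 25.0
```

>>> carry_out(
  commands=[
    [1,[-18.8,-16.1,-0.7],[0,0,0.1046]],
    [1,[-18.8,-16.1,-0.7],[0,0,0.1046]],
    [1,[-18.8,-16.1,-0.7],[0,0,0.1046]],
    [1,[-18.8,-16.1,-0.7],[0,0,0.1046]],
    [1,[-18.8,-16.1,-0.7],[0,0,0.1046]],
    [1,[-18.8,-16.1,-0.7],[0,0,0.1046]],
    [1,[-18.8,-16.1,-0.7],[0,0,0.1046]],
    [1,[0,0,0],[0,0,0]],
  ],
)

```text
time_s: 12.48
ee_pos: [0.4696, -0.121, 0.1603]
eef_rot: [3.14, 0.0, 1.565]
force: [0.4, 0.0, -0.6]
grip_width: 0.0135
grip_force: 25.0
```

```bash
python3 - <<'E'
from h import *
st()
snap('wrist'); places('bowl_floor','wrist');snap('top'); places('bowl_floor','top');snap('side'); places('bowl_floor','side'); places('tumbler','side')
E
```

```text
t 12.47 p [ 0.4696 -0.121   0.1603] rot [3.14  0.    1.565] w 0.0135 gf 25.0 F [ 0.4  0.  -0.6] q [-0.33  0.2   1.76 -0.    1.18 -0.32]
wrist bowl_floor [([0.4935, -0.116, 0.044], 0.92)]
top bowl_floor [([0.4999, -0.117, 0.0428], 0.92)]
side bowl_floor [([0.5007, -0.1197, 0.0424], 0.93)]
side tumbler [([0.4962, -0.119, -0.0018], 0.97)]
```

>>> carry_out(
  commands=[
    [1,[3,0,34],[0,0,0]],
    [1,[0,0,34],[0,0,0]],
    [1,[0,0,34],[0,0,0]],
    [1,[0,0,0],[0,0,0]],
    [0.72,[0,0,0],[0,0,0]],
    [0.72,[0,0,0],[0,0,0]],
    [0.72,[0,0,-34],[0,0,0]],
    [0.72,[0,0,-34],[0,0,0]],
    [0.72,[0,0,-34],[0,0,0]],
  ],
)

```text
time_s: 13.95
ee_pos: [0.4699, -0.1171, 0.1609]
eef_rot: [3.141, 0.0, 1.567]
force: [0.8, 0.9, -0.3]
grip_width: 0.0264
grip_force: 0.0
```

>>> carry_out(
  commands=[
    [0.5,[26.1,25.4,2.3],[0,0,-0.1099]],
    [0.5,[26.1,25.4,2.3],[0,0,-0.1099]],
    [0.5,[26.1,25.4,2.3],[0,0,-0.1099]],
    [0.5,[26.1,25.4,2.3],[0,0,-0.1099]],
    [0.5,[26.1,25.4,2.3],[0,0,-0.1099]],
    [0.5,[26.1,25.4,2.3],[0,0,-0.1099]],
    [0.5,[26.1,25.4,2.3],[0,0,-0.1099]],
  ],
)

```text
time_s: 14.82
ee_pos: [0.5775, 0.1085, 0.1435]
eef_rot: [3.141, 0.0, 2.34]
force: [0.9, 0.4, 0.4]
grip_width: 0.0473
grip_force: 0.0
```

>>> carry_out(
  commands=[
    [0.5,[26.1,25.4,2.3],[0,0,-0.1099]],
    [0.5,[26.1,25.4,2.3],[0,0,-0.1099]],
    [0.5,[26.1,25.4,2.3],[0,0,-0.1099]],
    [0.5,[26.1,25.4,2.3],[0,0,-0.1099]],
    [0.5,[26.1,25.4,2.3],[0,0,-0.1099]],
    [0.5,[26.1,25.4,2.3],[0,0,-0.1099]],
    [0.5,[0,0,0],[0,0,0]],
  ],
)

```text
time_s: 15.7
ee_pos: [0.5192, 0.316, 0.1297]
eef_rot: [3.141, -0.0, 2.999]
force: [-0.0, -0.2, -0.6]
grip_width: 0.047
grip_force: 0.0
```

```bash
python3 - <<'E'
from h import *
st()
snap('wrist'); places('pull0','wrist')
pulls('wrist')
snap('top','t2'); places('pull0','top')
E
```

```text
t 15.7 p [0.5192 0.316  0.1297] rot [ 3.141 -0.     2.999] w 0.047 gf 0.0 F [-0.  -0.2 -0.6] q [ 0.49  0.49  1.43  0.    1.22 -0.94]
wrist pull0 [([0.52, 0.3076, 0.0028], 0.86), ([0.5355, 0.2169, -0.0042], 0.77), ([0.4273, 0.3388, 0.0005], 0.75)]
pull [0.4289 0.3367] ang 171.7 len [0.014 0.074] 0.94
pull [0.5378 0.2176] ang 10.3 len [0.018 0.078] 0.86
pull [0.5199 0.311 ] ang 171.7 len [0.014 0.076] 0.57
top pull0 [([0.5165, 0.3116, 0.0033], 0.53), ([0.4748, -0.1138, 0.0447], 0.42), ([0.4627, 0.1616, 0.0631], 0.28)]
```

>>> carry_out(
  commands=[
    [0.5,[0,-5,42],[0,0,0]],
    [0.5,[0,0,42],[0,0,0]],
    [0.5,[0,0,40],[0,0,0]],
    [1,[0,0,0],[0,0,0]],
    [1,[0,0,0],[0,0,0]],
    [1,[0,0,0],[0,0,0]],
    [1,[0,0,-30],[0,0,0]],
    [1,[0,0,-57],[0,0,0]],
    [1,[0,0,-57],[0,0,0]],
  ],
)

```text
time_s: 17.12
ee_pos: [0.5194, 0.3092, 0.1521]
eef_rot: [3.141, 0.0, 2.995]
force: [-0.3, 0.3, -0.7]
grip_width: 0.0134
grip_force: 25.0
```

>>> carry_out(
  commands=[
    [1,[-26.4,-24.8,-0.8],[0,0,0.1099]],
    [1,[-26.4,-24.8,-0.8],[0,0,0.1099]],
    [1,[-26.4,-24.8,-0.8],[0,0,0.1099]],
    [1,[-26.4,-24.8,-0.8],[0,0,0.1099]],
    [1,[-26.4,-24.8,-0.8],[0,0,0.1099]],
    [1,[-26.4,-24.8,-0.8],[0,0,0.1099]],
    [1,[-26.4,-24.8,-0.8],[0,0,0.1099]],
  ],
)

```text
time_s: 18.0
ee_pos: [0.6025, 0.0749, 0.156]
eef_rot: [3.141, 0.001, 2.223]
force: [0.1, 1.1, -0.4]
grip_width: 0.0134
grip_force: 25.0
```

>>> carry_out(
  commands=[
    [1,[-26.4,-24.8,-0.8],[0,0,0.1099]],
    [1,[-26.4,-24.8,-0.8],[0,0,0.1099]],
    [1,[-26.4,-24.8,-0.8],[0,0,0.1099]],
    [1,[-26.4,-24.8,-0.8],[0,0,0.1099]],
    [1,[-26.4,-24.8,-0.8],[0,0,0.1099]],
    [1,[-26.4,-24.8,-0.8],[0,0,0.1099]],
    [1,[0,0,0],[0,0,0]],
  ],
)

```text
time_s: 18.88
ee_pos: [0.5236, -0.1242, 0.161]
eef_rot: [3.141, 0.0, 1.563]
force: [-0.1, 0.6, -1.1]
grip_width: 0.0136
grip_force: 25.0
```

>>> carry_out(
  commands=[
    [1,[6,2.5,34],[0,0,0]],
    [1,[0,0,34],[0,0,0]],
    [1,[0,0,34],[0,0,0]],
    [1,[0,0,0],[0,0,0]],
    [0.72,[0,0,0],[0,0,0]],
    [0.72,[0,0,0],[0,0,0]],
    [0.72,[0,0,-34],[0,0,0]],
    [0.72,[0,0,-34],[0,0,0]],
    [0.72,[0,0,-34],[0,0,0]],
  ],
)

```text
time_s: 20.0
ee_pos: [0.527, -0.1166, 0.1615]
eef_rot: [3.141, 0.0, 1.567]
force: [-0.2, 0.5, 0.6]
grip_width: 0.0263
grip_force: 0.0
```

>>> carry_out(
  commands=[
    [0.5,[15.6,18.1,1.9],[0,0,-0.1099]],
    [0.5,[15.6,18.1,1.9],[0,0,-0.1099]],
    [0.5,[15.6,18.1,1.9],[0,0,-0.1099]],
    [0.5,[15.6,18.1,1.9],[0,0,-0.1099]],
    [0.5,[15.6,18.1,1.9],[0,0,-0.1099]],
    [0.5,[15.6,18.1,1.9],[0,0,-0.1099]],
    [0.5,[15.6,18.1,1.9],[0,0,-0.1099]],
    [0.5,[15.6,18.1,1.9],[0,0,-0.1099]],
  ],
)

```text
time_s: 21.0
ee_pos: [0.6125, 0.0485, 0.1451]
eef_rot: [3.141, 0.0, 2.45]
force: [0.3, -0.1, 0.7]
grip_width: 0.0471
grip_force: 0.0
```

>>> carry_out(
  commands=[
    [0.5,[15.6,18.1,1.9],[0,0,-0.1099]],
    [0.5,[15.6,18.1,1.9],[0,0,-0.1099]],
    [0.5,[15.6,18.1,1.9],[0,0,-0.1099]],
    [0.5,[15.6,18.1,1.9],[0,0,-0.1099]],
    [0.5,[15.6,18.1,1.9],[0,0,-0.1099]],
    [0.5,[15.6,18.1,1.9],[0,0,-0.1099]],
    [0.5,[15.6,18.1,1.9],[0,0,-0.1099]],
    [0.5,[15.6,18.1,1.9],[0,0,-0.1099]],
    [0.5,[0,0,0],[0,0,0]],
  ],
)

```text
time_s: 22.12
ee_pos: [0.5394, 0.2191, 0.13]
eef_rot: [3.141, 0.0, -2.956]
force: [-0.2, -0.3, 0.9]
grip_width: 0.0471
grip_force: 0.0
```

```bash
python3 - <<'E'
from h import *
st()
snap('wrist'); places('pull0','wrist')
pulls('wrist')
snap('top','t3'); places('pull0','top')
print('B->bowl');screw([(.9,[.498,-.118,.16],Rd(1.571)),(.5,[.428,.3375,.13],Rd(3.00))],start=([.5375,.217,.149],Rd(3.33)),v=50)
print('D->bowl');screw([(.9,[.498,-.118,.18],Rd(2.3)),(.5,[.46,.161,.13],Rd(2.13))],start=([.428,.3375,.149],Rd(3.0)),v=50)
E
```

```text
t 22.12 p [0.5394 0.2191 0.13  ] rot [ 3.141  0.    -2.956] w 0.0471 gf 0.0 F [-0.2 -0.3  0.9] q [ 0.32  0.44  1.51  0.    1.19 -1.43]
wrist pull0 [([0.4299, 0.3373, 0.0001], 0.93), ([0.5371, 0.213, -0.0047], 0.82)]
pull [0.4297 0.3339] ang 171.2 len [0.019 0.077] 0.92
pull [0.5381 0.2149] ang 12.2 len [0.014 0.075] 0.85
top pull0 [([0.4739, -0.1152, 0.0474], 0.6), ([0.5255, -0.1182, 0.0477], 0.47), ([0.4871, 0.1142, 0.0074], 0.32)]
B->bowl
16 x [0.9, [-11.9, -20.9, -0.7], [0.0, -0.0, 0.1099]]
13 x [0.5, [33.8, 18.8, 2.3], [-0.0, 0.0, -0.1099]]
D->bowl
10 x [0.9, [-26.9, -38.6, -3.1], [0.0, -0.0, 0.07]]
6 x [0.5, [40.7, 23.5, 8.3], [0.0, -0.0, 0.0283]]
```

>>> carry_out(
  commands=[
    [0.5,[0,-3.5,42],[0,0,0]],
    [0.5,[0,0,42],[0,0,0]],
    [0.5,[0,0,41],[0,0,0]],
    [1,[0,0,0],[0,0,0]],
    [1,[0,0,0],[0,0,0]],
    [1,[0,0,0],[0,0,0]],
    [1,[0,0,-30],[0,0,0]],
    [1,[0,0,-57],[0,0,0]],
    [1,[0,0,-57],[0,0,0]],
  ],
)

```text
time_s: 23.55
ee_pos: [0.5404, 0.2145, 0.1504]
eef_rot: [-3.142, -0.0, -2.958]
force: [1.0, 0.2, -0.7]
grip_width: 0.0136
grip_force: 25.0
```

>>> carry_out(
  commands=[
    [1,[-11.9,-20.9,-0.7],[0,0,0.1099]],
    [1,[-11.9,-20.9,-0.7],[0,0,0.1099]],
    [1,[-11.9,-20.9,-0.7],[0,0,0.1099]],
    [1,[-11.9,-20.9,-0.7],[0,0,0.1099]],
    [1,[-11.9,-20.9,-0.7],[0,0,0.1099]],
    [1,[-11.9,-20.9,-0.7],[0,0,0.1099]],
    [1,[-11.9,-20.9,-0.7],[0,0,0.1099]],
    [1,[-11.9,-20.9,-0.7],[0,0,0.1099]],
  ],
)

```text
time_s: 24.55
ee_pos: [0.5987, 0.0368, 0.1544]
eef_rot: [3.141, 0.0, 2.442]
force: [-0.5, -0.2, -0.1]
grip_width: 0.0134
grip_force: 25.0
```

>>> carry_out(
  commands=[
    [1,[-11.9,-20.9,-0.7],[0,0,0.1099]],
    [1,[-11.9,-20.9,-0.7],[0,0,0.1099]],
    [1,[-11.9,-20.9,-0.7],[0,0,0.1099]],
    [1,[-11.9,-20.9,-0.7],[0,0,0.1099]],
    [1,[-11.9,-20.9,-0.7],[0,0,0.1099]],
    [1,[-11.9,-20.9,-0.7],[0,0,0.1099]],
    [1,[-11.9,-20.9,-0.7],[0,0,0.1099]],
    [1,[-11.9,-20.9,-0.7],[0,0,0.1099]],
    [1,[0,0,0],[0,0,0]],
  ],
)

```text
time_s: 25.68
ee_pos: [0.4988, -0.1207, 0.1603]
eef_rot: [3.141, 0.0, 1.565]
force: [0.3, 0.1, -0.3]
grip_width: 0.0136
grip_force: 25.0
```

>>> carry_out(
  commands=[
    [1,[4,1,30],[0,0,0]],
    [1,[0,0,30],[0,0,0]],
    [1,[0,0,25],[0,0,0]],
    [1,[0,0,0],[0,0,0]],
    [0.72,[0,0,0],[0,0,0]],
    [0.72,[0,0,0],[0,0,0]],
    [0.72,[0,0,-30],[0,0,0]],
    [0.72,[0,0,-30],[0,0,0]],
    [0.72,[0,0,-25],[0,0,0]],
  ],
)

```text
time_s: 26.8
ee_pos: [0.5007, -0.1161, 0.1619]
eef_rot: [3.14, 0.001, 1.567]
force: [0.3, 0.2, 0.3]
grip_width: 0.0263
grip_force: 0.0
```

>>> carry_out(
  commands=[
    [0.5,[33.8,18.8,2.3],[0,0,-0.1099]],
    [0.5,[33.8,18.8,2.3],[0,0,-0.1099]],
    [0.5,[33.8,18.8,2.3],[0,0,-0.1099]],
    [0.5,[33.8,18.8,2.3],[0,0,-0.1099]],
    [0.5,[33.8,18.8,2.3],[0,0,-0.1099]],
    [0.5,[33.8,18.8,2.3],[0,0,-0.1099]],
    [0.5,[33.8,18.8,2.3],[0,0,-0.1099]],
  ],
)

```text
time_s: 27.68
ee_pos: [0.5483, 0.1452, 0.1445]
eef_rot: [3.14, 0.001, 2.34]
force: [0.7, 0.1, 0.5]
grip_width: 0.0467
grip_force: 0.0
```

>>> carry_out(
  commands=[
    [0.5,[33.8,18.8,2.3],[0,0,-0.1099]],
    [0.5,[33.8,18.8,2.3],[0,0,-0.1099]],
    [0.5,[33.8,18.8,2.3],[0,0,-0.1099]],
    [0.5,[33.8,18.8,2.3],[0,0,-0.1099]],
    [0.5,[33.8,18.8,2.3],[0,0,-0.1099]],
    [0.5,[33.8,18.8,2.3],[0,0,-0.1099]],
    [0.5,[0,0,0],[0,0,0]],
  ],
)

```text
time_s: 28.55
ee_pos: [0.4312, 0.3418, 0.1306]
eef_rot: [3.141, 0.001, 2.999]
force: [-0.2, -1.1, -0.0]
grip_width: 0.047
grip_force: 0.0
```

```bash
python3 - <<'E'
from h import *
st()
snap('wrist'); places('pull0','wrist')
pulls('wrist')
c=snap('top'); places('pull0','top')
i=c['img'][120:255,140:400];cv2.imwrite('pics/t4.png',cv2.resize(i,None,fx=3,fy=3,interpolation=2))
E
```

```text
t 28.55 p [0.4312 0.3418 0.1306] rot [3.141e+00 1.000e-03 2.999e+00] w 0.047 gf 0.0 F [-0.2 -1.1 -0. ] q [ 0.6   0.37  1.61  0.    1.16 -0.83]
wrist pull0 [([0.4285, 0.3376, -0.0006], 0.78)]
pull [0.4286 0.3366] ang 170.9 len [0.014 0.076] 0.83
top pull0 [([0.472, -0.1155, 0.0438], 0.68), ([0.5012, -0.1171, 0.0452], 0.66), ([0.5268, -0.1144, 0.0481], 0.59)]
```

View pics/t4.png

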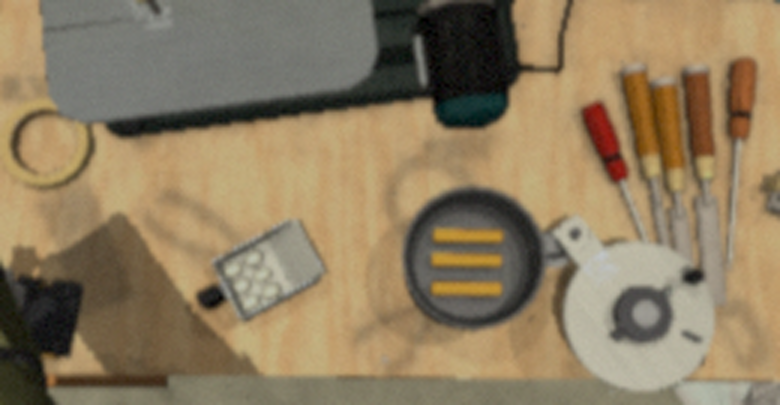

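>>> carry_out(
  commands=[
    [0.5,[2,-4.8,42],[0,0,0]],
    [0.5,[0,0,42],[0,0,0]],
    [0.5,[0,0,41.5],[0,0,0]],
    [1,[0,0,0],[0,0,0]],
    [1,[0,0,0],[0,0,0]],
    [1,[0,0,0],[0,0,0]],
    [1,[0,0,-30],[0,0,0]],
    [1,[0,0,-57],[0,0,0]],
    [1,[0,0,-57],[0,0,0]],
  ],
)

```text
time_s: 29.98
ee_pos: [0.4295, 0.3355, 0.1503]
eef_rot: [-3.141, -0.0, 2.995]
force: [1.1, -0.4, -0.4]
grip_width: 0.0138
grip_force: 25.0
```

```bash
python3 - <<'E'
from h import *
st()
screw([(1,[.4995,-.116,.16],Rd(3.14))],v=45)
snap('top');snap('side')
for cam in('top','side'): places('scoop',cam);places('scoop_grip',cam)
E
```

```text
t 29.98 p [0.4295 0.3355 0.1503] rot [-3.141 -0.     2.995] w 0.0138 gf 25.0 F [ 1.1 -0.4 -0.4] q [ 0.6   0.34  1.6  -0.    1.2  -0.83]
11 x [1, [-9.7, -40.4, -0.9], [-0.0, -0.0, -0.0132]]
top scoop [([0.4951, 0.1045, -0.0033], 0.81)]
top scoop_grip [([0.4622, 0.1604, 0.0634], 0.58), ([0.6398, 0.3638, -0.0015], 0.24)]
side scoop [([0.4879, 0.1048, 0.0001], 0.93)]
side scoop_grip [([0.4561, 0.1599, 0.0606], 0.61)]
```

>>> carry_out(
  commands=[
    [1,[-9.7,-40.4,-0.9],[0,0,-0.0132]],
    [1,[-9.7,-40.4,-0.9],[0,0,-0.0132]],
    [1,[-9.7,-40.4,-0.9],[0,0,-0.0132]],
    [1,[-9.7,-40.4,-0.9],[0,0,-0.0132]],
    [1,[-9.7,-40.4,-0.9],[0,0,-0.0132]],
    [1,[-9.7,-40.4,-0.9],[0,0,-0.0132]],
  ],
)

```text
time_s: 31.02
ee_pos: [0.4596, 0.087, 0.1524]
eef_rot: [-3.141, -0.002, 3.075]
force: [-0.3, 0.0, -0.2]
grip_width: 0.0137
grip_force: 25.0
```

>>> carry_out(
  commands=[
    [1,[-9.7,-40.4,-0.9],[0,0,-0.0132]],
    [1,[-9.7,-40.4,-0.9],[0,0,-0.0132]],
    [1,[-9.7,-40.4,-0.9],[0,0,-0.0132]],
    [1,[-9.7,-40.4,-0.9],[0,0,-0.0132]],
    [1,[-9.7,-40.4,-0.9],[0,0,-0.0132]],
    [1,[0,0,0],[0,0,0]],
  ],
)

```text
time_s: 31.78
ee_pos: [0.5001, -0.1172, 0.1566]
eef_rot: [3.141, -0.003, 3.138]
force: [0.7, 0.6, -1.3]
grip_width: 0.0133
grip_force: 25.0
```

>>> carry_out(
  commands=[
    [1,[0,0,30],[0,0,0]],
    [1,[0,0,26],[0,0,0]],
    [1,[0,0,20],[0,0,0]],
    [1,[0,0,0],[0,0,0]],
    [0.72,[0,0,0],[0,0,0]],
    [0.72,[0,0,0],[0,0,0]],
    [0.72,[0,0,-26],[0,0,0]],
    [0.72,[0,0,-26],[0,0,0]],
    [0.72,[0,0,-24],[0,0,0]],
  ],
)

```text
time_s: 32.9
ee_pos: [0.5004, -0.1151, 0.159]
eef_rot: [3.142, -0.0, 3.141]
force: [0.2, 0.0, -1.3]
grip_width: 0.0262
grip_force: 0.0
```

```bash
python3 - <<'E'
from h import *
st()
screw([(.3,[.450,.160,.16],Rd(2.094))],v=45)
c=snap('wrist','w3');snap('top');places('pull0','top');places('pull0','wrist')
E
```

```text
t 32.9 p [ 0.5004 -0.1151  0.159 ] rot [ 3.142 -0.     3.141] w 0.0262 gf 0.0 F [ 0.2  0.  -1.3] q [-0.3   0.26  1.68  0.    1.2  -1.87]
10 x [0.3, [17.8, 23.3, -0.1], [0.0, -0.0, 0.1047]]
top pull0 []
wrist pull0 [([0.5263, -0.1208, 0.0501], 0.93), ([0.4699, -0.1159, 0.0411], 0.8), ([0.4983, -0.1145, 0.0696], 0.73), ([0.4988, -0.12, 0.0428], 0.7)]
```

View pics/w3.png

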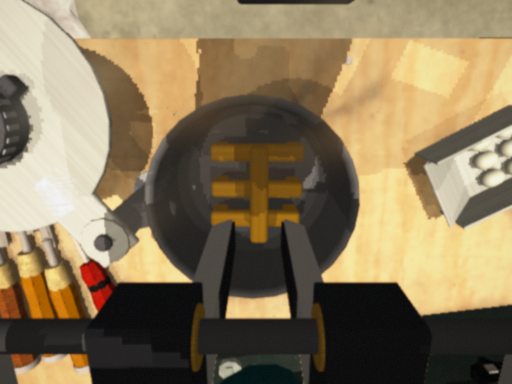

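>>> carry_out(
  commands=[
    [0.3,[17.8,23.3,0],[0,0,0.1047]],
    [0.3,[17.8,23.3,0],[0,0,0.1047]],
    [0.3,[17.8,23.3,0],[0,0,0.1047]],
    [0.3,[17.8,23.3,0],[0,0,0.1047]],
    [0.3,[17.8,23.3,0],[0,0,0.1047]],
    [0.3,[17.8,23.3,0],[0,0,0.1047]],
    [0.3,[17.8,23.3,0],[0,0,0.1047]],
    [0.3,[17.8,23.3,0],[0,0,0.1047]],
    [0.3,[17.8,23.3,0],[0,0,0.1047]],
    [0.3,[17.8,23.3,0],[0,0,0.1047]],
  ],
)

```text
time_s: 34.35
ee_pos: [0.4497, 0.1612, 0.1569]
eef_rot: [-3.14, -0.0, 2.09]
force: [-0.5, -0.1, -0.4]
grip_width: 0.066
grip_force: 0.0
```

>>> carry_out(
  commands=[
    [0.3,[0,0,0],[0,0,0]],
  ],
)

```text
time_s: 34.48
ee_pos: [0.4498, 0.1613, 0.1568]
eef_rot: [-3.14, -0.001, 2.095]
force: [-0.7, 0.3, -1.0]
grip_width: 0.0659
grip_force: 0.0
```

```bash
python3 - <<'E'
from h import *
st()
c=snap('wrist','w4');places('scoop','wrist');places('scoop_grip','wrist')
E
```

```text
t 34.48 p [0.4498 0.1613 0.1568] rot [-3.140e+00 -1.000e-03  2.095e+00] w 0.0659 gf 0.0 F [-0.7  0.3 -1. ] q [ 0.27  0.19  1.78  0.    1.18 -0.26]
wrist scoop [([0.4945, 0.1034, -0.0052], 0.61)]
wrist scoop_grip [([0.4592, 0.164, 0.0614], 0.79), ([0.4929, 0.1046, -0.0045], 0.62)]
```

View pics/w4.png

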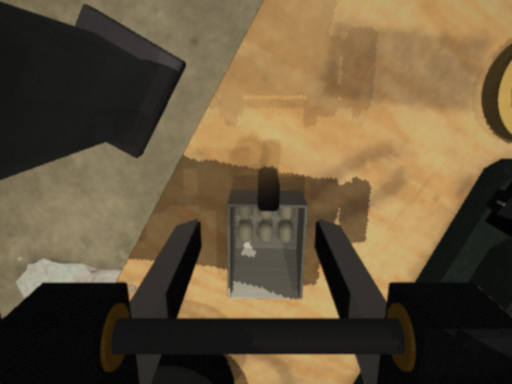

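>>> carry_out(
  commands=[
    [0.3,[-3,8.5,38],[0,0,0]],
    [0.3,[0,0,38],[0,0,0]],
    [0.3,[0,0,38],[0,0,0]],
    [0.3,[0,0,0],[0,0,0]],
    [1,[0,0,0],[0,0,0]],
    [1,[0,0,0],[0,0,0]],
    [1,[0,0,0],[0,0,0]],
    [1,[0,0,0],[0,0,0]],
    [1,[0,0,-8],[0,0,0]],
    [1,[0,0,-15],[0,0,0]],
  ],
  squeeze=35,
)

```text
time_s: 35.88
ee_pos: [0.4588, 0.1619, 0.0678]
eef_rot: [-3.141, -0.0, 2.094]
force: [0.6, 1.0, -1.7]
grip_width: 0.0177
grip_force: 35.0
```

```bash
python3 - <<'E'
from h import *
st()
# pouring: scoop +x direction az; grip->TCP
bowl=np.array([.498,-.117]); az=np.arctan2(bowl[1],bowl[0]); out=np.array([np.cos(az),np.sin(az)])
def pose(theta,rad_lip_out,ziplip):   # lip position rel bowl centre, outward; lip height
    c,s=np.cos(theta),np.sin(theta)
    inn=.122*c-.027*s; dz=-.122*s-.027*c
    g=np.r_[bowl+out*(rad_lip_out+inn),ziplip-dz]
    # tool: y angle = az-pi/2 ; z: down -> out
    ty=np.array([np.cos(az-np.pi/2),np.sin(az-np.pi/2),0]); tz=np.array([out[0]*s,out[1]*s,-c]); tx=np.cross(ty,tz)
    r=R.from_matrix(np.c_[tx,ty,tz]); return (g+.0188*tz),r
o=ctrl.get_obs();p=np.array(o['ee_pos']);r=R.from_euler('xyz',o['eef_rot'])
up=p+[0,0,.19]; 
w=[(1,up,r)]
for th,l,z in [(0,-.06,.24),(.7,-.03,.20),(1.1,0,.15),(1.5,0.005,.14)]:
    q,rr=pose(th,l,z); w.append((1,q,rr)); print(th,np.round(q,3))
screw(w,v=35,w=.085)
E
```

```text
t 35.88 p [0.4588 0.1619 0.0678] rot [-3.141 -0.     2.094] w 0.0177 gf 35.0 F [ 0.6  1.  -1.7] q [ 0.26  0.33  1.83  0.    0.98 -0.26]
0 [ 0.558 -0.131  0.248]
0.7 [ 0.554 -0.13   0.285]
1.1 [ 0.545 -0.128  0.262]
1.5 [ 0.503 -0.118  0.262]
6 x [1, [0.0, -0.0, -31.7], [0.0, 0.0, 0.0]]
28 x [1, [-8.4, 11.2, 0.3], [-0.0, 0.0, 0.083]]
9 x [1, [0.8, -0.0, -4.1], [0.0, 0.0778, -0.0]]
5 x [1, [-4.7, -0.0, 1.4], [0.0, 0.08, 0.0]]
5 x [1, [-2.7, 0.0, -8.1], [-0.0, 0.08, 0.0]]
```

>>> carry_out(
  commands=[
    [1,[0,0,-31.7],[0,0,0]],
    [1,[0,0,-31.7],[0,0,0]],
    [1,[0,0,-31.7],[0,0,0]],
    [1,[0,0,-31.7],[0,0,0]],
    [1,[0,0,-31.7],[0,0,0]],
    [1,[0,0,-31.7],[0,0,0]],
  ],
  squeeze=60,
)

```text
time_s: 36.62
ee_pos: [0.4587, 0.1619, 0.2595]
eef_rot: [3.141, 0.0, 2.094]
force: [0.4, 0.3, -1.1]
grip_width: 0.0176
grip_force: 60.0
```

>>> carry_out(
  commands=[
    [1,[0,0,0],[0,0,0.05]],
    [1,[0,0,0],[0,0,0.09]],
    [1,[0,0,0],[0,0,0.09]],
    [1,[0,0,0],[0,0,0.09]],
    [1,[0,0,0],[0,0,0.09]],
    [1,[0,0,0],[0,0,0.09]],
    [1,[0,0,0],[0,0,0.09]],
    [1,[0,0,0],[0,0,0.09]],
    [1,[0,0,0],[0,0,0.09]],
    [1,[0,0,0],[0,0,0.09]],
  ],
)

```text
time_s: 37.88
ee_pos: [0.4588, 0.1619, 0.2584]
eef_rot: [3.141, -0.0, 1.231]
force: [0.6, -0.2, -1.5]
grip_width: 0.0175
grip_force: 60.0
```

>>> carry_out(
  commands=[
    [1,[0,0,0],[0,0,0.09]],
    [1,[0,0,0],[0,0,0.09]],
    [1,[0,0,0],[0,0,0.09]],
    [1,[0,0,0],[0,0,0.09]],
    [1,[0,0,0],[0,0,0.09]],
    [1,[0,0,0],[0,0,0.09]],
    [1,[0,0,0],[0,0,0.09]],
    [1,[0,0,0],[0,0,0.09]],
    [1,[0,0,0],[0,0,0.09]],
    [1,[0,0,0],[0,0,0.09]],
  ],
)

```text
time_s: 39.12
ee_pos: [0.4588, 0.1619, 0.2584]
eef_rot: [3.142, -0.001, 0.331]
force: [-0.7, -0.7, -1.9]
grip_width: 0.0175
grip_force: 60.0
```

>>> carry_out(
  commands=[
    [1,[0,0,0],[0,0,0.09]],
    [1,[0,0,0],[0,0,0.09]],
    [1,[0,0,0],[0,0,0.09]],
    [1,[0,0,0],[0,0,0.09]],
    [1,[0,0,0],[0,0,0.09]],
    [1,[0,0,0],[0,0,0.05]],
    [1,[0,0,0],[0,0,0]],
  ],
)

```text
time_s: 40.0
ee_pos: [0.4589, 0.1619, 0.2582]
eef_rot: [-3.141, -0.001, -0.166]
force: [0.3, 0.2, -2.6]
grip_width: 0.0176
grip_force: 60.0
```

```bash
cat > pour.py <<'E'
from h import *
bowl=np.array([.498,-.117]); az=np.arctan2(bowl[1],bowl[0]); out=np.array([np.cos(az),np.sin(az)])
def pose(theta,rad_lip_out,ziplip):
    c,s=np.cos(theta),np.sin(theta)
    inn=.122*c-.027*s; dz=-.122*s-.027*c
    g=np.r_[bowl+out*(rad_lip_out+inn),ziplip-dz]
    ty=np.array([np.cos(az-np.pi/2),np.sin(az-np.pi/2),0]); tz=np.array([out[0]*s,out[1]*s,-c]); tx=np.cross(ty,tz)
    return (g+.0188*tz),R.from_matrix(np.c_[tx,ty,tz])
E
python3 - <<'E'
from pour import *
st()
w=[(1,*pose(*a)) for a in [(0,-.06,.24),(.7,-.03,.20),(1.1,0,.15),(1.5,0.005,.14)]]
screw(w,v=35,w=.085)
snap('side','s5');snap('top');places('scoop','top');places('scoop_grip','top')
E
```

```text
t 40.0 p [0.4589 0.1619 0.2582] rot [-3.141e+00 -1.000e-03 -1.660e-01] w 0.0176 gf 60.0 F [ 0.3  0.2 -2.6] q [ 0.26  0.12  1.62 -0.    1.41  2.  ]
9 x [1, [17.1, 29.8, 1.1], [-0.0, -0.0001, 0.0072]]
9 x [1, [0.8, -0.0, -4.1], [0.0, 0.0778, -0.0]]
5 x [1, [-4.7, -0.0, 1.4], [0.0, 0.08, 0.0]]
5 x [1, [-2.7, 0.0, -8.1], [-0.0, 0.08, 0.0]]
top scoop [([0.3991, 0.1727, 0.2015], 0.54)]
top scoop_grip [([0.4585, 0.161, 0.2681], 0.45)]
```

View pics/s5.png

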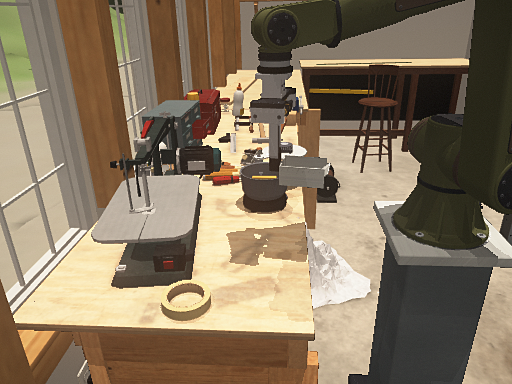

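>>> carry_out(
  commands=[
    [1,[17.1,29.8,1.1],[0,0,0.0072]],
    [1,[17.1,29.8,1.1],[0,0,0.0072]],
    [1,[17.1,29.8,1.1],[0,0,0.0072]],
    [1,[17.1,29.8,1.1],[0,0,0.0072]],
    [1,[17.1,29.8,1.1],[0,0,0.0072]],
    [1,[17.1,29.8,1.1],[0,0,0.0072]],
    [1,[17.1,29.8,1.1],[0,0,0.0072]],
    [1,[17.1,29.8,1.1],[0,0,0.0072]],
    [1,[17.1,29.8,1.1],[0,0,0.0072]],
    [1,[0,0,0],[0,0,0]],
  ],
)

```text
time_s: 41.45
ee_pos: [0.5581, -0.1326, 0.247]
eef_rot: [3.142, 0.001, -0.233]
force: [0.0, 0.3, -1.9]
grip_width: 0.0177
grip_force: 60.0
```

>>> carry_out(
  commands=[
    [1,[0.8,0,-4.1],[0,0.0778,0]],
    [1,[0.8,0,-4.1],[0,0.0778,0]],
    [1,[0.8,0,-4.1],[0,0.0778,0]],
    [1,[0.8,0,-4.1],[0,0.0778,0]],
    [1,[0.8,0,-4.1],[0,0.0778,0]],
    [1,[0.8,0,-4.1],[0,0.0778,0]],
    [1,[0.8,0,-4.1],[0,0.0778,0]],
    [1,[0.8,0,-4.1],[0,0.0778,0]],
    [1,[0.8,0,-4.1],[0,0.0778,0]],
  ],
)

```text
time_s: 42.58
ee_pos: [0.5535, -0.129, 0.2844]
eef_rot: [-3.141, -0.703, -0.23]
force: [-0.1, 0.0, -1.9]
grip_width: 0.0177
grip_force: 60.0
```

```bash
python3 - <<'E'
from pour import *
st()
w=[(1,*pose(*a)) for a in [(.7,-.03,.20),(1.1,0,.15),(1.5,0.005,.14)]]
print(np.round(w[0][1],3),w[0][2].as_euler('xyz'))
screw(w,v=35,w=.085)
E
```

```text
t 42.58 p [ 0.5535 -0.129   0.2844] rot [-3.141 -0.703 -0.23 ] w 0.0177 gf 60.0 F [-0.1  0.  -1.9] q [-0.32 -0.07  1.9   0.1   0.62  1.42]
[ 0.554 -0.13   0.285] [ 3.14159265 -0.7        -0.23075487]
1 x [1, [1.3, 1.0, 0.5], [-0.0008, -0.0027, 0.0006]]
5 x [1, [-4.7, -0.0, 1.4], [0.0, 0.08, 0.0]]
5 x [1, [-2.7, 0.0, -8.1], [-0.0, 0.08, 0.0]]
```

```bash
cat > kin.py <<'E'
import numpy as np
from scipy.optimize import least_squares
D=np.array([[.2156,.506,.2055,.3,1.52,1.32],[.401,-.2172,.2056,.09,1.77,1.28],[.4115,-.2685,.1378,.24,1.76,1.14],[.474,-.3315,.1378,.42,1.51,1.2],[.42,.2136,.1488,.18,1.8,1.15],[.5192,.316,.1297,.49,1.43,1.22],[.5394,.2191,.13,.44,1.51,1.19],[.4588,.1619,.0678,.33,1.83,.98],[.4589,.1619,.2582,.12,1.62,1.41],[.5535,-.129,.2844,-.07,1.9,.62]])
d=.038
def f(k,D=D,res=True):
    a,b,L,h,e=k; r=np.sqrt(D[:,0]**2+D[:,1]**2-d*d); q1,q12,ph=D[:,3],D[:,3]+D[:,4],D[:,3:].sum(1)
    R=a*np.sin(q1)+b*np.sin(q12+e)+L*np.sin(ph); Z=h+a*np.cos(q1)+b*np.cos(q12+e)+L*np.cos(ph)
    return np.r_[R-r,Z-D[:,2]] if res else (R,Z)
s=least_squares(f,[.4,.4,.25,.3,0])
if __name__=='__main__':
    print(s.x,np.abs(s.fun).max())
    a,b,L,h,e=s.x
    from pour import pose
    for arg in [(.7,-.03,.20),(.9,-.03,.18),(1.1,0,.15),(1.3,0,.14),(1.4,.0,.14),(1.5,.005,.14)]:
        q,_=pose(*arg); r=np.sqrt(q[0]**2+q[1]**2-d*d); ph=np.pi-arg[0]
        def g(x): return [a*np.sin(x[0])+b*np.sin(x[0]+x[1]+e)+L*np.sin(ph)-r,h+a*np.cos(x[0])+b*np.cos(x[0]+x[1]+e)+L*np.cos(ph)-q[2]]
        x=least_squares(g,[0,1.9]); print(arg,np.round(x.x,2),'q4',round(ph-x.x.sum(),2),round(x.cost,5))
E
python3 kin.py
```

```text
[0.42766917 0.45231117 0.277211   0.23413468 0.11512101] 0.003550373441596699
(0.7, -0.03, 0.2) [-0.07  1.9 ] q4 0.62 0.0
(0.9, -0.03, 0.18) [-0.17  2.09] q4 0.32 0.0
(1.1, 0, 0.15) [-0.12  2.22] q4 -0.06 0.0
(1.3, 0, 0.14) [-0.11  2.37] q4 -0.42 0.0
(1.4, 0.0, 0.14) [-0.08  2.43] q4 -0.6 0.0
(1.5, 0.005, 0.14) [-0.02  2.47] q4 -0.81 0.0
```

```bash
cat > fk.py <<'E'
import numpy as np
from scipy.spatial.transform import Rotation as R
from scipy.optimize import least_squares
import kin
a,b,L,h,e=kin.s.x; d=kin.d
lo=np.array([-3.03,-.79,.23,-1.04,0,-2.55]);hi=np.array([3.03,2.21,2.52,4.18,3.07,2.55])
def fk(q,sg,dl):
    q12=q[1]+q[2]; Ra=R.from_euler('z',q[0])*R.from_euler('y',q12)
    r=Ra*R.from_euler('z',sg*q[3])*R.from_euler('y',q[4])*R.from_euler('z',q[5]+np.pi/2)
    w=np.array([a*np.sin(q[1])+b*np.sin(q12+e),dl,h+a*np.cos(q[1])+b*np.cos(q12+e)])
    return R.from_euler('z',q[0]).apply(w)+L*r.apply([0,0,1]),r
def ik(p,r,q0,sg,dl):
    f=lambda q:(lambda P,Q:np.r_[(P-p)*5,(r.inv()*Q).as_rotvec()])(*fk(q,sg,dl))
    s=least_squares(f,np.clip(q0,lo+.01,hi-.01),bounds=(lo,hi)); return s.x,s.cost
E
python3 - <<'E'
from fk import *
from h import st
o=st();q=np.array(o['qpos'])
for sg in(1,-1):
  for dl in(.038,-.038):
    p,r=fk(q,sg,dl);print(sg,dl,np.round(p-o['ee_pos'],3),np.round((R.from_euler('xyz',o['eef_rot']).inv()*r).as_rotvec(),3))
E
```

```text
t 42.58 p [ 0.5535 -0.129   0.2844] rot [-3.141 -0.703 -0.23 ] w 0.0177 gf 60.0 F [-0.1  0.  -1.9] q [-0.32 -0.07  1.9   0.1   0.62  1.42]
1 0.038 [0.003 0.001 0.   ] [-0.  0.  0.]
1 -0.038 [-0.021 -0.071  0.   ] [-0.  0.  0.]
-1 0.038 [-0.007 -0.031  0.   ] [-0.118 -0.018 -0.169]
-1 -0.038 [-0.031 -0.103  0.   ] [-0.118 -0.018 -0.169]
```

```bash
cat > pour2.py <<'E'
from fk import *
bowl=np.array([.498,-.117])
def pose(beta,theta,lo_,zl):
    out=np.array([np.cos(beta),np.sin(beta)])
    c,s=np.cos(theta),np.sin(theta)
    inn=.122*c-.027*s; dz=-.122*s-.027*c
    g=np.r_[bowl+out*(lo_+inn),zl-dz]
    ty=np.array([np.cos(beta-np.pi/2),np.sin(beta-np.pi/2),0]); tz=np.array([out[0]*s,out[1]*s,-c]); tx=np.cross(ty,tz)
    return (g+.0188*tz),R.from_matrix(np.c_[tx,ty,tz])
seq=[(0,-.06,.24),(.35,-.045,.22),(.7,-.03,.20),(.9,-.015,.17),(1.1,0,.15),(1.3,0.005,.14),(1.5,0.01,.14)]
E
python3 - <<'E'
from pour2 import *
for beta in np.arange(.4,2.1,.2):
    q=np.array([-.2,.2,1.6,0,1.4,-.22-(beta-np.pi/2)]) 
    out=[]
    for a_ in seq:
        p,r=pose(beta,*a_); q,c=ik(p,r,q,1,.038); out.append((np.round(q,2).tolist(),round(c,5)))
    print(round(beta,1)); [print('  ',x) for x in out[::2]]
E
```

```text
0.4
   ([-0.23, 0.3, 1.42, 0.0, 1.42, 0.94], np.float64(0.0))
   ([-0.49, -0.01, 1.84, 0.67, 0.94, 0.38], np.float64(0.0))
   ([-0.66, 0.02, 2.09, 1.36, 0.92, -0.34], np.float64(0.0))
   ([-0.83, 0.18, 2.24, 1.78, 1.3, -0.87], np.float64(0.0))
0.6
   ([-0.22, 0.28, 1.44, 0.0, 1.42, 0.75], np.float64(0.0))
   ([-0.52, 0.04, 1.79, 0.71, 1.09, 0.18], np.float64(0.0))
   ([-0.7, 0.1, 2.0, 1.27, 1.12, -0.39], np.float64(0.0))
   ([-0.86, 0.27, 2.12, 1.6, 1.45, -0.82], np.float64(0.0))
0.8
   ([-0.2, 0.26, 1.47, 0.0, 1.41, 0.57], np.float64(0.0))
   ([-0.54, 0.09, 1.74, 0.73, 1.23, 0.01], np.float64(0.0))
   ([-0.71, 0.18, 1.91, 1.18, 1.3, -0.45], np.float64(0.0))
   ([-0.86, 0.37, 1.98, 1.45, 1.59, -0.78], np.float64(0.0))
1.0
   ([-0.19, 0.23, 1.5, 0.0, 1.41, 0.38], np.float64(0.0))
   ([-0.55, 0.14, 1.68, 0.72, 1.37, -0.14], np.float64(0.0))
   ([-0.71, 0.26, 1.8, 1.09, 1.46, -0.5], np.float64(0.0))
   ([-0.84, 0.45, 1.84, 1.33, 1.73, -0.75], np.float64(0.0))
1.2
   ([-0.19, 0.21, 1.53, 0.0, 1.4, 0.18], np.float64(0.0))
   ([-0.54, 0.2, 1.61, 0.69, 1.5, -0.28], np.float64(0.0))
   ([-0.
[... 391 characters left out ...]
.39, -0.22], np.float64(0.0))
   ([-0.51, 0.3, 1.49, 0.59, 1.73, -0.56], np.float64(0.0))
   ([-0.62, 0.49, 1.49, 0.84, 1.9, -0.69], np.float64(0.0))
   ([-0.71, 0.7, 1.41, 1.06, 2.14, -0.73], np.float64(0.0))
1.8
   ([-0.19, 0.13, 1.63, -0.0, 1.39, -0.42], np.float64(0.0))
   ([-0.49, 0.34, 1.43, 0.53, 1.84, -0.7], np.float64(0.0))
   ([-0.58, 0.55, 1.39, 0.75, 2.03, -0.77], np.float64(0.0))
   ([-0.65, 0.78, 1.28, 0.98, 2.27, -0.74], np.float64(0.0))
2.0
   ([-0.21, 0.1, 1.66, -0.0, 1.38, -0.64], np.float64(0.0))
   ([-0.46, 0.38, 1.37, 0.45, 1.93, -0.84], np.float64(0.0))
   ([-0.53, 0.61, 1.3, 0.65, 2.14, -0.87], np.float64(0.0))
   ([-0.59, 0.84, 1.16, 0.9, 2.4, -0.78], np.float64(0.0))
```

```bash
python3 - <<'E'
from pour2 import *
import h
o=h.st()
beta=1.0
w=[(1,*pose(beta,*x)) for x in [(.7,-.03,.20),(1.1,0,.15),(1.5,.01,.14)]]
h.screw(w,v=35,w=.085)
# joint path check of first leg
q=np.array(o['qpos']); p0=np.array(o['ee_pos']);r0=R.from_euler('xyz',o['eef_rot'])
for k in (.5,1.):
    p,r=pose(-.2303+k*1.2303,.7,-.03,.2); q,c=ik(p,r,q,1,.038);print(np.round(q,2),round(c,6),np.round(p,3))
E
```

```text
t 42.58 p [ 0.5535 -0.129   0.2844] rot [-3.141 -0.703 -0.23 ] w 0.0177 gf 60.0 F [-0.1  0.  -1.9] q [-0.32 -0.07  1.9   0.1   0.62  1.42]
15 x [1, [-0.1, -4.6, -0.1], [0.0529, -0.0002, -0.0626]]
5 x [1, [-4.7, -0.0, 1.4], [-0.0, 0.08, 0.0]]
5 x [1, [-2.3, -0.0, -7.2], [0.0, 0.08, 0.0]]
[-0.49 -0.01  1.84  0.66  0.93  0.4 ] 0.0 [ 0.552 -0.095  0.285]
[-0.55  0.14  1.68  0.72  1.37 -0.14] 0.0 [ 0.529 -0.068  0.285]
```

>>> carry_out(
  commands=[
    [1,[-0.1,-4.6,-0.1],[0.0529,0,-0.0626]],
    [1,[-0.1,-4.6,-0.1],[0.0529,0,-0.0626]],
    [1,[-0.1,-4.6,-0.1],[0.0529,0,-0.0626]],
    [1,[-0.1,-4.6,-0.1],[0.0529,0,-0.0626]],
    [1,[-0.1,-4.6,-0.1],[0.0529,0,-0.0626]],
    [1,[-0.1,-4.6,-0.1],[0.0529,0,-0.0626]],
    [1,[-0.1,-4.6,-0.1],[0.0529,0,-0.0626]],
    [1,[-0.1,-4.6,-0.1],[0.0529,0,-0.0626]],
  ],
)

```text
time_s: 43.58
ee_pos: [0.5504, -0.0927, 0.2844]
eef_rot: [-3.14, -0.701, 0.428]
force: [-0.0, 0.8, -2.0]
grip_width: 0.0178
grip_force: 60.0
```

>>> carry_out(
  commands=[
    [1,[-0.1,-4.6,-0.1],[0.0529,0,-0.0626]],
    [1,[-0.1,-4.6,-0.1],[0.0529,0,-0.0626]],
    [1,[-0.1,-4.6,-0.1],[0.0529,0,-0.0626]],
    [1,[-0.1,-4.6,-0.1],[0.0529,0,-0.0626]],
    [1,[-0.1,-4.6,-0.1],[0.0529,0,-0.0626]],
    [1,[-0.1,-4.6,-0.1],[0.0529,0,-0.0626]],
    [1,[-0.1,-4.6,-0.1],[0.0529,0,-0.0626]],
    [1,[0,0,0],[0,0,0]],
  ],
)

```text
time_s: 44.58
ee_pos: [0.5302, -0.069, 0.2843]
eef_rot: [-3.139, -0.701, 0.998]
force: [-0.3, 0.2, -2.4]
grip_width: 0.0175
grip_force: 60.0
```

```bash
python3 - <<'E'
from pour2 import *
import h
o=h.st()
h.screw([(1,*pose(1.0,*x)) for x in [(1.1,0,.145),(1.5,.01,.135)]],v=35,w=.085)
h.snap('top');h.places('scoop','top');h.snap('side');h.places('scoop','side')
E
```

```text
t 44.58 p [ 0.5302 -0.069   0.2843] rot [-3.139 -0.701  0.998] w 0.0175 gf 60.0 F [-0.3  0.2 -2.4] q [-0.54  0.15  1.67  0.72  1.36 -0.13]
5 x [1, [-5.4, -0.2, 2.0], [-0.0001, 0.0798, -0.0004]]
5 x [1, [-2.3, -0.0, -7.2], [0.0, 0.08, 0.0]]
top scoop [([0.5238, -0.0802, 0.1962], 0.55)]
side scoop [([0.5195, -0.0811, 0.2016], 0.56)]
```

>>> carry_out(
  commands=[
    [1,[-5.4,-0.2,2],[0,0.08,0]],
    [1,[-5.4,-0.2,2],[0,0.08,0]],
    [1,[-5.4,-0.2,2],[0,0.08,0]],
    [1,[-5.4,-0.2,2],[0,0.08,0]],
    [1,[-5.4,-0.2,2],[0,0.08,0]],
    [1,[0,0,0],[0,0,0]],
    [1,[0,0,0],[0,0,0]],
    [1,[0,0,0],[0,0,0]],
  ],
)

```text
time_s: 45.78
ee_pos: [0.5242, -0.0772, 0.2583]
eef_rot: [3.141, -1.1, 0.999]
force: [-0.4, -0.1, -1.0]
grip_width: 0.0172
grip_force: 60.0
```

>>> carry_out(
  commands=[
    [1,[-2.3,0,-7.2],[0,0.08,0]],
    [1,[-2.3,0,-7.2],[0,0.08,0]],
    [1,[-2.3,0,-7.2],[0,0.08,0]],
    [1,[-2.3,0,-7.2],[0,0.08,0]],
    [1,[-2.3,0,-7.2],[0,0.08,0]],
    [1,[0,0,0],[0,0,0]],
    [1,[0,0,0],[0,0,0]],
    [1,[0,0,0],[0,0,0]],
  ],
)

```text
time_s: 46.78
ee_pos: [0.5038, -0.1087, 0.2582]
eef_rot: [3.14, -1.5, 1.001]
force: [-0.5, -0.2, -0.8]
grip_width: 0.0174
grip_force: 60.0
```

```bash
python3 - <<'E'
from h import *
o=st()
c=snap('side');i=c['img'][60:260,180:380];
t=snap('top');j=t['img'][150:255,240:380]
cv2.imwrite('pics/p6.png',np.hstack([cv2.resize(i,(400,400),interpolation=2),cv2.resize(j,(400,400),interpolation=2)]))
places('media0','side');places('media0','top')
E
```

```text
t 46.77 p [ 0.5038 -0.1087  0.2582] rot [ 3.14  -1.5    1.001] w 0.0174 gf 60.0 F [-0.5 -0.2 -0.8] q [-0.83  0.44  1.85  1.35  1.71 -0.75]
side media0 []
top media0 [([0.4679, -0.1686, 0.0476], 0.61), ([0.4491, -0.1163, 0.0641], 0.59), ([0.4533, -0.1397, 0.0481], 0.55), ([0.477, -0.1422, 0.0489], 0.34)]
```

View pics/p6.png

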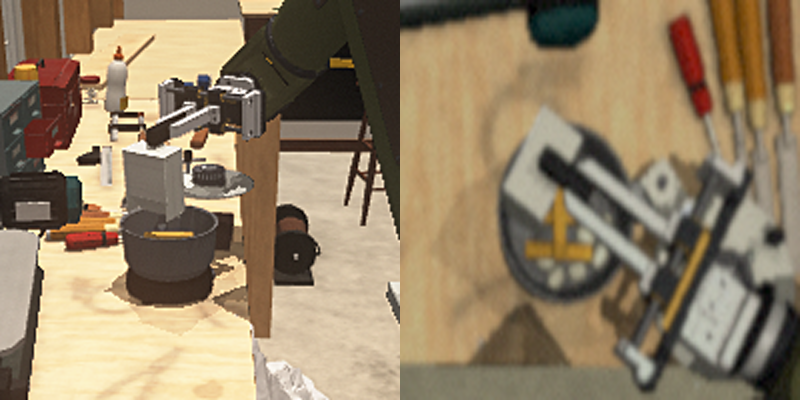

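```bash
python3 - <<'E'
from pour2 import *
import h
o=h.st()
r=R.from_euler('xyz',o['eef_rot']); z=pose(1.0,0,0,.2)[1]
p=np.array(o['ee_pos'])
w=[(1,p+[0,0,.07],r),(1,[.50,.10,.27],z),(1,[.50,.22,.12],z),(1,[.50,.22,.05],z)]
h.screw(w,v=40,w=.11)
q=np.array(o['qpos'])
V=(r.inv()*z).as_rotvec()
for k in np.linspace(0,1,6):
    q,c=ik(w[0][1]*(1-k)+np.array(w[1][1])*k,r*R.from_rotvec(V*k),q,1,.038);print(np.round(q,2),round(c,5))
E
```

```text
t 46.98 p [ 0.5037 -0.1088  0.2578] rot [-3.132 -1.501  0.989] w 0.0176 gf 60.0 F [ 0.5 -0.  -0.5] q [-0.83  0.44  1.85  1.35  1.71 -0.75]
2 x [1, [34.9, -0.0, -2.5], [0.0, 0.0, 0.0]]
14 x [1, [6.2, -8.3, 13.0], [0.0, -0.1072, -0.0001]]
5 x [1, [20.2, -13.0, 30.0], [0.0, 0.0, 0.0]]
2 x [1, [0.0, 0.0, 35.0], [0.0, 0.0, 0.0]]
[-0.84  0.34  1.81  1.36  1.76 -0.61] 0.0
[-0.75  0.18  1.83  1.16  1.56 -0.47] 0.0
[-0.58  0.05  1.82  0.92  1.39 -0.25] 0.0
[-0.36  0.    1.77  0.61  1.29  0.06] 0.0
[-0.11  0.04  1.67  0.28  1.3   0.41] 0.0
[0.12 0.16 1.54 0.   1.44 0.69] 0.0
```

>>> carry_out(
  commands=[
    [1,[34.9,0,-2.5],[0,0,0]],
    [1,[34.9,0,-2.5],[0,0,0]],
    [1,[6.2,-8.3,13],[0,-0.1072,0]],
    [1,[6.2,-8.3,13],[0,-0.1072,0]],
    [1,[6.2,-8.3,13],[0,-0.1072,0]],
    [1,[6.2,-8.3,13],[0,-0.1072,0]],
    [1,[6.2,-8.3,13],[0,-0.1072,0]],
    [1,[6.2,-8.3,13],[0,-0.1072,0]],
    [1,[6.2,-8.3,13],[0,-0.1072,0]],
    [1,[6.2,-8.3,13],[0,-0.1072,0]],
  ],
)

```text
time_s: 48.22
ee_pos: [0.5082, 0.0213, 0.328]
eef_rot: [-3.142, -0.64, 0.998]
force: [0.5, -0.5, -1.5]
grip_width: 0.0176
grip_force: 60.0
```

>>> carry_out(
  commands=[
    [1,[6.2,-8.3,13],[0,-0.1072,0]],
    [1,[6.2,-8.3,13],[0,-0.1072,0]],
    [1,[6.2,-8.3,13],[0,-0.1072,0]],
    [1,[6.2,-8.3,13],[0,-0.1072,0]],
    [1,[6.2,-8.3,13],[0,-0.1072,0]],
    [1,[6.2,-8.3,13],[0,-0.1072,0]],
    [1,[0,0,0],[0,0,0]],
  ],
)

```text
time_s: 49.1
ee_pos: [0.4998, 0.1015, 0.2687]
eef_rot: [-3.139, 0.001, 1.001]
force: [-0.3, 0.1, -0.2]
grip_width: 0.0172
grip_force: 60.0
```

>>> carry_out(
  commands=[
    [1,[20.2,-13,30],[0,0,0]],
    [1,[20.2,-13,30],[0,0,0]],
    [1,[20.2,-13,30],[0,0,0]],
    [1,[20.2,-13,30],[0,0,0]],
    [1,[20.2,-13,30],[0,0,0]],
    [1,[0,0,0],[0,0,0]],
  ],
)

```text
time_s: 49.85
ee_pos: [0.4992, 0.2204, 0.1185]
eef_rot: [-3.138, 0.001, 0.999]
force: [-0.6, 0.5, -0.3]
grip_width: 0.0174
grip_force: 60.0
```

```bash
python3 - <<'E'
from h import *
o=st()
c=snap('side');i=c['img'][150:300,180:330];
t=snap('top');j=t['img'][150:255,190:330]
w=snap('wrist')
cv2.imwrite('pics/p7.png',np.hstack([cv2.resize(i,(400,400),interpolation=2),cv2.resize(j,(400,400),interpolation=2)]))
places('media0','wrist');places('media0','top');places('pull0','top')
E
```

```text
t 49.85 p [0.4992 0.2204 0.1185] rot [-3.138e+00  1.000e-03  9.990e-01] w 0.0174 gf 60.0 F [-0.6  0.5 -0.3] q [0.35 0.38 1.63 0.   1.14 0.92]
wrist media0 []
top media0 [([0.4789, -0.1429, 0.0511], 0.58), ([0.4985, -0.1149, -0.0005], 0.57), ([0.4496, -0.1175, 0.0651], 0.55), ([0.487, -0.1695, 0.0552], 0.54), ([0.4531, -0.1383, 0.0477], 0.52), ([0.4682, -0.1713, 0.0495], 0.5)]
top pull0 [([0.5029, -0.1191, 0.0454], 0.66), ([0.4736, -0.115, 0.0442], 0.6), ([0.5015, -0.1171, 0.0696], 0.55), ([0.5247, -0.1184, 0.0479], 0.39)]
```

View pics/p7.png

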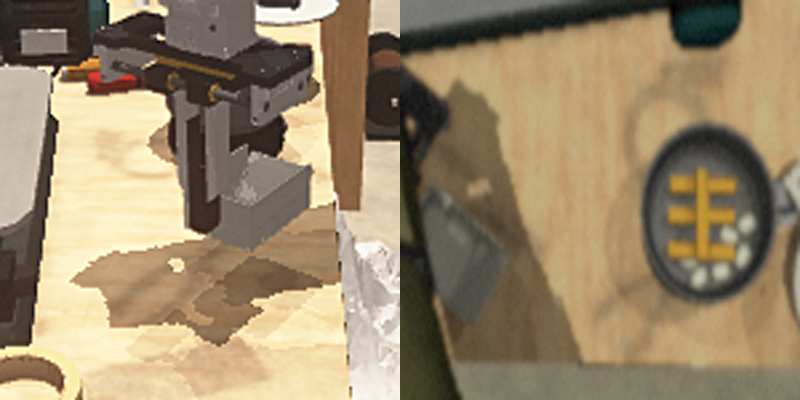

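>>> carry_out(
  commands=[
    [1,[0,0,30],[0,0,0]],
    [1,[0,0,25],[0,0,0]],
    [1,[0,0,8],[0,0,0]],
    [1,[0,0,4],[0,0,0]],
    [1,[0,0,2],[0,0,0]],
    [1,[0,0,0],[0,0,0]],
  ],
  squeeze=20,
)

```text
time_s: 50.9
ee_pos: [0.501, 0.2211, 0.053]
eef_rot: [3.141, -0.003, 0.998]
force: [-1.6, 2.1, 7.9]
grip_width: 0.018
grip_force: 20.0
```

>>> carry_out(
  commands=[
    [1,[0,0,2],[0,0,0]],
    [1,[0,0,2],[0,0,0]],
    [1,[0,0,1],[0,0,0]],
    [1,[0,0,0],[0,0,0]],
  ],
  squeeze=6,
)

```text
time_s: 51.4
ee_pos: [0.5012, 0.2213, 0.0482]
eef_rot: [3.141, -0.004, 0.998]
force: [-0.2, 3.8, 7.8]
grip_width: 0.0181
grip_force: 6.0
```

>>> carry_out(
  commands=[
    [0.75,[0,0,0],[0,0,0]],
    [0.7,[0,0,0],[0,0,0]],
    [0.6,[0,0,0],[0,0,0]],
    [0.5,[0,0,0],[0,0,0]],
    [0.5,[0,0,-30],[0,0,0]],
    [0.5,[0,0,-50],[0,0,0]],
    [0.5,[0,0,-50],[0,0,0]],
    [0.5,[0,0,-30],[0,0,0]],
    [0.5,[0,0,0],[0,0,0]],
  ],
)

```text
time_s: 52.52
ee_pos: [0.5008, 0.2205, 0.208]
eef_rot: [3.141, -0.003, 0.998]
force: [0.0, -0.0, -0.3]
grip_width: 0.047
grip_force: 0.0
```

```bash
python3 - <<'E'
from pour2 import *
import h
o=h.st()
h.snap('side','s8');h.places('scoop','side');h.places('scoop_grip','side')
h.snap('top');h.places('scoop','top');h.places('scoop_grip','top')
# above the bowl to look
h.screw([(.5,[.46,-.117,.23],h.Rd(1.0+.3))],v=50)
E
```

```text
t 52.52 p [0.5008 0.2205 0.208 ] rot [ 3.141e+00 -3.000e-03  9.980e-01] w 0.047 gf 0.0 F [ 0.  -0.  -0.3] q [0.35 0.29 1.53 0.   1.32 0.92]
side scoop [([0.4606, 0.1666, -0.0019], 0.85)]
side scoop_grip [([0.4991, 0.2203, 0.0595], 0.96)]
top scoop [([0.466, 0.1659, 0.0002], 0.58)]
top scoop_grip [([0.4665, 0.1653, -0.0036], 0.67), ([0.5014, 0.219, 0.0611], 0.6)]
7 x [0.5, [-46.1, 15.6, -3.6], [-0.0004, 0.0001, -0.0431]]
```

>>> carry_out(
  commands=[
    [0.5,[-46.1,15.6,-3.6],[0,0,-0.0431]],
    [0.5,[-46.1,15.6,-3.6],[0,0,-0.0431]],
    [0.5,[-46.1,15.6,-3.6],[0,0,-0.0431]],
    [0.5,[-46.1,15.6,-3.6],[0,0,-0.0431]],
    [0.5,[-46.1,15.6,-3.6],[0,0,-0.0431]],
    [0.5,[-46.1,15.6,-3.6],[0,0,-0.0431]],
    [0.5,[-46.1,15.6,-3.6],[0,0,-0.0431]],
    [0.5,[0,0,0],[0,0,0]],
  ],
)

```text
time_s: 53.82
ee_pos: [0.4602, -0.1192, 0.2303]
eef_rot: [-3.14, -0.001, 1.297]
force: [-0.3, 0.2, 0.2]
grip_width: 0.0468
grip_force: 0.0
```

```bash
python3 - <<'E'
from h import *
o=st()
snap('wrist','w9');places('media0','wrist');places('pull0','wrist');places('lid_knob','wrist');places('lid_pin','wrist');places('collar_grip','wrist')
E
```

```text
t 53.83 p [ 0.4602 -0.1192  0.2303] rot [-3.140e+00 -1.000e-03  1.297e+00] w 0.0468 gf 0.0 F [-0.3  0.2  0.2] q [-0.33  0.11  1.69  0.    1.34 -0.06]
wrist media0 [([0.4899, -0.1746, 0.0559], 0.75), ([0.4791, -0.1483, 0.0545], 0.66), ([0.465, -0.1693, 0.0502], 0.62), ([0.454, -0.1138, 0.0634], 0.59), ([0.46, -0.1011, 0.0668], 0.52), ([0.4478, -0.1355, 0.0506], 0.46)]
wrist pull0 [([0.5227, -0.12, 0.0483], 0.94), ([0.4719, -0.1156, 0.0404], 0.62), ([0.498, -0.1134, 0.0712], 0.6), ([0.5004, -0.118, 0.0421], 0.58)]
wrist lid_knob []
wrist lid_pin [([0.5225, -0.2245, 0.1222], 0.85), ([0.4657, -0.1686, 0.0482], 0.16)]
wrist collar_grip [([0.4466, -0.2823, 0.1453], 0.93)]
```

View pics/w9.png

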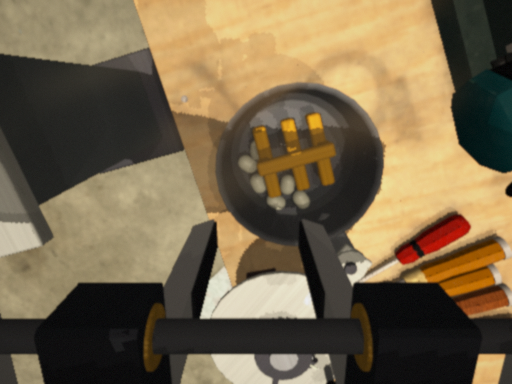

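```bash
python3 - <<'E'
from h import *
i=cv2.imread('pics/w9.png')[80:250,215:385]
t=snap('top')['img']; j=t[180:245,180:245]
cv2.imwrite('pics/z10.png',np.hstack([cv2.resize(i,(500,500),interpolation=2),cv2.resize(j,(300,500),interpolation=2)]))
for cam in('top','side'):
    if cam=='side': snap('side')
    print([ (int(d['region'].sum()),np.round(np.argwhere(d['region']).mean(0)),round(d['score'],2)) for d in ctrl.outline_of('media0',cam)])
E
```

```text
[]
[]
```

View pics/z10.png

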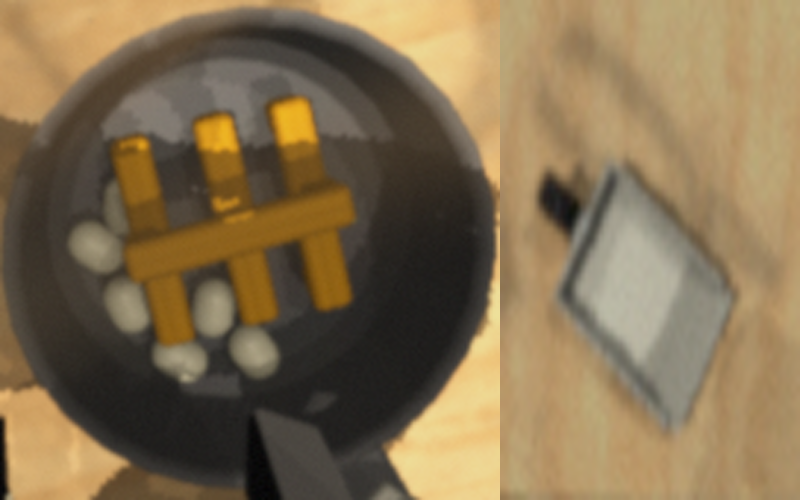

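```bash
python3 - <<'E'
from h import *
K=[.475,-.3315]; pin=np.array([.518,-.2254])
screw([(.5,[*K,.21],Rd(2.18))],v=45)
d=np.array(K)-pin
for a in (1.0,2.0):
    e=pin+R.from_euler('z',-a).apply([*d,0])[:2];print(a,np.round(e,4),'end')
screw([(1,[*e,.137],Rd(2.18-2.0))],start=([*K,.137],Rd(2.18)),v=13,w=.1)
E
```

```text
8 x [0.5, [-27.8, -1.3, 2.6], [-0.0001, -0.0001, -0.1099]]
1.0 [ 0.4055 -0.2465] end
2.0 [ 0.4394 -0.1421] end
20 x [1, [9.9, -5.8, -0.0], [0.0, -0.0, 0.1]]
```

>>> carry_out(
  commands=[
    [0.5,[-27.8,-1.3,2.6],[0,0,-0.11]],
    [0.5,[-27.8,-1.3,2.6],[0,0,-0.11]],
    [0.5,[-27.8,-1.3,2.6],[0,0,-0.11]],
    [0.5,[-27.8,-1.3,2.6],[0,0,-0.11]],
    [0.5,[-27.8,-1.3,2.6],[0,0,-0.11]],
    [0.5,[-27.8,-1.3,2.6],[0,0,-0.11]],
    [0.5,[-27.8,-1.3,2.6],[0,0,-0.11]],
    [0.5,[-27.8,-1.3,2.6],[0,0,-0.11]],
    [0.5,[0,0,0],[0,0,0]],
  ],
  squeeze=25,
)

```text
time_s: 55.45
ee_pos: [0.4753, -0.3328, 0.2089]
eef_rot: [-3.141, -0.002, 2.18]
force: [-1.0, 0.3, -0.0]
grip_width: 0.047
grip_force: 0.0
```

>>> carry_out(
  commands=[
    [0.5,[0,0,24],[0,0,0]],
    [0.5,[0,0,24],[0,0,0]],
    [0.5,[0,0,24],[0,0,0]],
    [1,[0,0,0],[0,0,0]],
    [1,[0,0,0],[0,0,0]],
    [1,[0,0,0],[0,0,0]],
    [1,[0,0,0],[0,0,0]],
  ],
)

```text
time_s: 56.32
ee_pos: [0.4751, -0.3325, 0.1388]
eef_rot: [-3.141, 0.001, 2.18]
force: [-1.2, -2.8, 4.3]
grip_width: 0.0151
grip_force: 25.0
```

>>> carry_out(
  commands=[
    [1,[9.9,-5.8,0],[0,0,0.1]],
    [1,[9.9,-5.8,0],[0,0,0.1]],
    [1,[9.9,-5.8,0],[0,0,0.1]],
    [1,[9.9,-5.8,0],[0,0,0.1]],
    [1,[9.9,-5.8,0],[0,0,0.1]],
    [1,[9.9,-5.8,0],[0,0,0.1]],
    [1,[9.9,-5.8,0],[0,0,0.1]],
    [1,[9.9,-5.8,0],[0,0,0.1]],
    [1,[9.9,-5.8,0],[0,0,0.1]],
  ],
)

```text
time_s: 57.45
ee_pos: [0.4072, -0.2583, 0.1387]
eef_rot: [-3.14, 0.001, 1.277]
force: [-5.5, -0.7, 6.7]
grip_width: 0.015
grip_force: 25.0
```

>>> carry_out(
  commands=[
    [1,[9.9,-5.8,0],[0,0,0.1]],
    [1,[9.9,-5.8,0],[0,0,0.1]],
    [1,[9.9,-5.8,0],[0,0,0.1]],
    [1,[9.9,-5.8,0],[0,0,0.1]],
    [1,[9.9,-5.8,0],[0,0,0.1]],
    [1,[9.9,-5.8,0],[0,0,0.1]],
    [1,[9.9,-5.8,0],[0,0,0.1]],
  ],
)

```text
time_s: 58.32
ee_pos: [0.4096, -0.1781, 0.1385]
eef_rot: [-3.134, 0.005, 0.577]
force: [-27.9, 11.3, 23.5]
grip_width: 0.015
grip_force: 25.0
```

```bash
python3 - <<'E'
from h import *
o=st();pin=np.array([.519,-.2254]);d=np.array(o['ee_pos'][:2])-pin
print(np.linalg.norm(d),np.degrees(np.arctan2(d[1],d[0])))
snap('top');places('lid_knob','top');places('collar_grip','top')
E
```

```text
t 58.33 p [ 0.4096 -0.1781  0.1385] rot [-3.134  0.005  0.577] w 0.015 gf 25.0 F [-27.9  11.3  23.5] q [-0.49  0.15  1.87 -0.    1.13  0.5 ]
0.11914843725842045 156.6268381847166
top lid_knob [([0.4108, -0.1786, 0.1645], 0.78)]
top collar_grip [([0.4534, -0.1433, 0.138], 0.73), ([0.501, 0.2173, 0.0619], 0.33)]
```

>>> carry_out(
  commands=[
    [0.7,[0,0,0],[0,0,0]],
    [0.7,[0,0,0],[0,0,0]],
    [0.7,[0,0,0],[0,0,0]],
  ],
)

```text
time_s: 58.85
ee_pos: [0.4127, -0.1797, 0.1381]
eef_rot: [-3.141, -0.0, 0.58]
force: [0.2, 0.5, 0.2]
grip_width: 0.0281
grip_force: 0.0
```

```bash
python3 - <<'E'
from h import *
from scipy.optimize import least_squares
o=st()
K=np.array([(.4037,-.2136),(.4115,-.2685),(.474,-.3315),(.4751,-.3325),(.4072,-.2583),(.4096,-.1781)])
s=least_squares(lambda c:np.linalg.norm(K-c,axis=1)-.121,[.52,-.225]);print(s.x,s.fun)
snap('wrist');places('lid_knob','wrist');places('lid_pin','wrist')
E
```

```text
t 58.85 p [ 0.4127 -0.1797  0.1381] rot [-3.141 -0.     0.58 ] w 0.0281 gf 0.0 F [0.2 0.5 0.2] q [-0.49  0.15  1.87  0.    1.12  0.5 ]
[ 0.5231676  -0.22132258] [-0.00128306  0.00022442 -0.00034961  0.00012354  0.00072023  0.00051457]
wrist lid_knob [([0.4123, -0.1748, 0.1625], 0.61)]
wrist lid_pin [([0.5226, -0.2229, 0.1218], 0.69), ([0.4141, -0.3259, 0.001], 0.2)]
```

```bash
python3 - <<'E'
from h import *
K=np.array([.4098,-.1779]); pin=np.array([.523,-.2215]); a=.47
e=pin+R.from_euler('z',-a).apply([*(K-pin),0])[:2];print(e)
screw([(1,[*e,.138],Rd(.58-a))],start=([*K,.138],Rd(.58)),v=9.5,w=.1)
E
```

```text
[ 0.44182031 -0.1313609 ]
7 x [1, [6.8, -4.5, -0.0], [0.0, -0.0, 0.0671]]
```

>>> carry_out(
  commands=[
    [0.7,[-1.6,-3,0],[0,0,0]],
    [1,[0,0,0],[0,0,0]],
    [1,[0,0,0],[0,0,0]],
    [1,[0,0,0],[0,0,0]],
  ],
)

```text
time_s: 59.5
ee_pos: [0.4096, -0.178, 0.138]
eef_rot: [-3.14, 0.0, 0.58]
force: [1.1, 0.1, 0.4]
grip_width: 0.0156
grip_force: 25.0
```

>>> carry_out(
  commands=[
    [1,[6.8,-4.5,0],[0,0,0.0671]],
    [1,[6.8,-4.5,0],[0,0,0.0671]],
    [1,[6.8,-4.5,0],[0,0,0.0671]],
    [1,[6.8,-4.5,0],[0,0,0.0671]],
    [1,[6.8,-4.5,0],[0,0,0.0671]],
    [1,[6.8,-4.5,0],[0,0,0.0671]],
  ],
)

```text
time_s: 60.25
ee_pos: [0.4361, -0.1371, 0.138]
eef_rot: [-3.141, 0.001, 0.175]
force: [0.4, -2.8, -0.8]
grip_width: 0.0155
grip_force: 25.0
```

>>> carry_out(
  commands=[
    [1,[3.4,-2.2,0],[0,0,0.0335]],
    [1,[3.4,-2.2,0],[0,0,0.0335]],
    [1,[0,0,0],[0,0,0]],
  ],
)

```text
time_s: 60.62
ee_pos: [0.4413, -0.1323, 0.138]
eef_rot: [-3.142, 0.003, 0.11]
force: [-8.0, -5.7, 4.6]
grip_width: 0.0151
grip_force: 25.0
```

>>> carry_out(
  commands=[
    [1,[2,-1.3,0],[0,0,0.015]],
    [1,[0,0,0],[0,0,0]],
  ],
)

```text
time_s: 60.88
ee_pos: [0.4416, -0.1322, 0.1379]
eef_rot: [3.14, 0.007, 0.095]
force: [-20.9, -18.8, 10.0]
grip_width: 0.0148
grip_force: 25.0
```

>>> carry_out(
  commands=[
    [0.6,[0,0,0],[0,0,0]],
    [0.6,[0,0,0],[0,0,0]],
    [0.6,[0,0,-30],[0,0,0]],
    [0.6,[0,0,-30],[0,0,0]],
    [0.6,[0,0,-40],[0,0,0]],
    [0.3,[-20,0,-10],[0,0,0]],
    [0.3,[0,0,0],[0,0,0]],
  ],
)

```text
time_s: 61.75
ee_pos: [0.424, -0.1322, 0.2487]
eef_rot: [-3.141, -0.001, 0.095]
force: [0.0, -0.1, -0.9]
grip_width: 0.0542
grip_force: 0.0
```

```bash
python3 - <<'E'
from h import *
o=st()
w=snap('wrist','w11')
for n in('lid_knob','lid_pin','collar_grip','locked_mark'): places(n,'wrist')
t=snap('top');
for n in('lid_knob','lid_pin','collar_grip','locked_mark'): places(n,'top')
E
```

```text
t 61.75 p [ 0.424  -0.1322  0.2487] rot [-3.141e+00 -1.000e-03  9.500e-02] w 0.0542 gf 0.0 F [ 0.  -0.1 -0.9] q [-0.39  0.03  1.74  0.    1.38  1.09]
wrist lid_knob [([0.4398, -0.1299, 0.1621], 0.59)]
wrist lid_pin [([0.5205, -0.2247, 0.1197], 0.59)]
wrist collar_grip [([0.4989, -0.1203, 0.1437], 0.72), ([0.4435, -0.1291, 0.1623], 0.49)]
wrist locked_mark [([0.4609, -0.0786, 0.1256], 0.75)]
top lid_knob []
top lid_pin [([0.52, -0.2251, 0.1216], 0.65)]
top collar_grip []
top locked_mark [([0.4628, -0.0797, 0.1242], 0.96)]
```

View pics/w11.png

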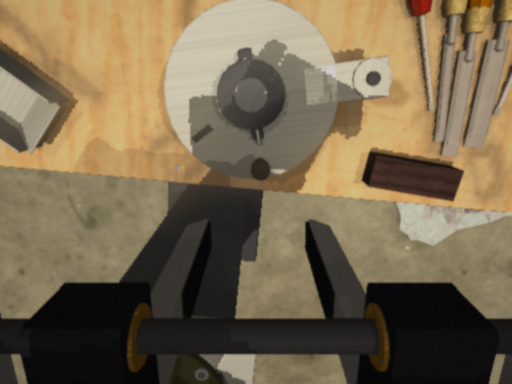

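```bash
cat > ptr.py <<'E'
from h import *
def meas(c,axis,rng=(24,42)):
    """sample brightness around the axis on the lug's top (z=.1345) and on the lid face for the mark"""
    g=cv2.cvtColor(c['img'],cv2.COLOR_BGR2GRAY).astype(np.float32)
    A=np.radians(np.arange(0,360,3.))
    def prof(r,z):
        P=np.c_[axis[0]+r*np.cos(A),axis[1]+r*np.sin(A),np.full(len(A),z)]; uv=proj(c,P).astype(np.float32)
        return cv2.remap(g,uv[:,:1],uv[:,1:],cv2.INTER_LINEAR).ravel()
    return A,prof
E
python3 - <<'E'
from ptr import *
c=snap('wrist')
ax=np.mean([ray(c,(251,92),.1455)[:2],[.498,-.118]],0);print(ray(c,(251,92),.1455))
m=ray(c,(203,132),.1245);k=ray(c,(260,168),.1625);p=ray(c,(258,138),.1345);l2=ray(c,(245,54),.1345)
ax=ray(c,(251,92),.1455)
for n,x in(('mark',m),('knob',k),('ptr',p),('lug2',l2)): d=(x-ax)[:2];print(n,np.round(x,4),round(np.hypot(*d),4),round(np.degrees(np.arctan2(d[1],d[0])),1))
A,prof=meas(c,ax)
for r in(.031,.034,.038): print(r,prof(r,.1345).astype(int).tolist())
for r in(.047,.052,.057): print(r,prof(r,.1245).astype(int).tolist())
E
```

```text
[ 0.50247613 -0.12084635  0.1455    ]
mark [ 0.4638 -0.081   0.1245] 0.0555 134.1
knob [ 0.4449 -0.1336  0.1625] 0.0589 -167.5
ptr [ 0.4646 -0.1301  0.1345] 0.0389 -166.3
lug2 [ 0.5313 -0.1132  0.1345] 0.0299 14.9
0.031 [185, 158, 101, 85, 87, 88, 86, 84, 82, 144, 171, 185, 193, 193, 190, 191, 191, 191, 191, 186, 184, 188, 187, 184, 175, 178, 176, 168, 168, 169, 169, 168, 167, 156, 105, 100, 108, 103, 94, 93, 93, 88, 89, 86, 84, 84, 80, 79, 77, 75, 77, 73, 69, 67, 67, 70, 65, 64, 66, 69, 68, 57, 43, 41, 59, 57, 38, 37, 65, 73, 71, 74, 80, 78, 79, 79, 84, 84, 84, 86, 86, 88, 90, 91, 92, 90, 90, 97, 104, 100, 103, 105, 107, 109, 112, 113, 112, 113, 113, 112, 112, 113, 114, 115, 114, 116, 136, 126, 117, 117, 119, 120, 119, 119, 120, 120, 120, 121, 142, 175]
0.034 [193, 189, 131, 98, 91, 86, 90, 95, 118, 185, 194, 194, 194, 194, 195, 195, 193, 192, 192, 192, 190, 189, 190, 190, 191, 195, 195, 191, 190, 185, 191, 191, 180, 167, 119, 111, 105, 100, 100, 103, 99, 100, 93, 94, 97, 96, 99, 106, 94, 91, 98, 102, 100, 102, 103, 100, 98, 98, 97, 94, 85, 72, 46, 42, 80, 91, 43, 45, 81, 88, 87, 90
[... 1932 characters left out ...]
31, 119, 130, 160, 186, 188, 187, 186, 189, 190, 190, 183, 183, 184, 186, 187, 185, 189, 191, 192, 191]
0.057 [191, 192, 193, 193, 193, 193, 193, 194, 194, 193, 192, 192, 192, 193, 194, 195, 191, 189, 190, 189, 195, 194, 194, 195, 195, 193, 192, 191, 193, 197, 192, 195, 195, 196, 193, 191, 178, 151, 119, 117, 116, 115, 115, 111, 70, 61, 99, 107, 107, 106, 104, 104, 103, 102, 103, 101, 103, 103, 101, 96, 87, 80, 81, 93, 93, 99, 102, 103, 104, 105, 105, 106, 105, 106, 106, 106, 107, 109, 108, 106, 107, 110, 108, 110, 107, 111, 106, 109, 111, 141, 132, 136, 129, 132, 144, 149, 141, 143, 140, 133, 171, 185, 187, 190, 186, 186, 189, 191, 186, 184, 183, 186, 184, 188, 191, 187, 189, 189, 190, 191]
```

```bash
python3 - <<'E'
from h import *
screw([(.3,[.500,-.1195,.249],Rd(.236))],v=40)
E
```

```text
2 x [0.3, [38.5, -1.3, -0.6], [-0.0006, 0.0005, -0.0702]]
```

>>> carry_out(
  commands=[
    [0.3,[38.5,-1.3,0],[0,0,-0.0702]],
    [0.3,[38.5,-1.3,0],[0,0,-0.0702]],
    [0.3,[0,0,40],[0,0,0]],
    [0.3,[0,0,40],[0,0,0]],
    [0.3,[0,0,24],[0,0,0]],
    [0.3,[0,0,18],[0,0,0]],
    [0.3,[0,0,0],[0,0,0]],
  ],
)

```text
time_s: 63.18
ee_pos: [0.4995, -0.1194, 0.1251]
eef_rot: [-3.139, 0.002, 0.236]
force: [-0.1, 0.4, 1.1]
grip_width: 0.0658
grip_force: 0.0
```

```bash
python3 - <<'E'
from h import *
st()
E
```

```text
t 63.17 p [ 0.4995 -0.1194  0.1251] rot [-3.139e+00  2.000e-03  2.360e-01] w 0.0658 gf 0.0 F [-0.1  0.4  1.1] q [-0.31  0.3   1.71  0.    1.13  1.03]
```

>>> carry_out(
  commands=[
    [1,[0,0,0],[0,0,0]],
    [1,[0,0,0],[0,0,0]],
    [1,[0,0,0],[0,0,0]],
  ],
  squeeze=40,
)

```text
time_s: 63.55
ee_pos: [0.5, -0.1189, 0.1268]
eef_rot: [-3.14, -0.0, 0.236]
force: [-1.6, 4.8, 1.2]
grip_width: 0.0554
grip_force: 40.0
```

>>> carry_out(
  commands=[
    [1,[0,0,0],[0,0,0.1]],
    [1,[0,0,0],[0,0,0.1]],
    [1,[0,0,0],[0,0,0.1]],
    [1,[0,0,0],[0,0,0.1]],
    [1,[0,0,0],[0,0,0.1]],
  ],
)

```text
time_s: 64.18
ee_pos: [0.5002, -0.1197, 0.1268]
eef_rot: [-3.141, -0.0, -0.267]
force: [1.0, -1.0, -1.3]
grip_width: 0.0552
grip_force: 40.0
```

>>> carry_out(
  commands=[
    [1,[0,0,0],[0,0,0.1]],
    [1,[0,0,0],[0,0,0.1]],
    [1,[0,0,0],[0,0,0.1]],
    [1,[0,0,0],[0,0,0.1]],
    [1,[0,0,0],[0,0,0.1]],
    [1,[0,0,0],[0,0,0.03]],
    [1,[0,0,0],[0,0,0]],
  ],
)

```text
time_s: 65.05
ee_pos: [0.4998, -0.1205, 0.1268]
eef_rot: [3.141, -0.0, -0.795]
force: [-3.1, -6.6, 1.0]
grip_width: 0.0556
grip_force: 40.0
```

Release, rise, and check.

>>> carry_out(
  commands=[
    [0.3,[0,0,0],[0,0,0]],
    [0.3,[0,0,0],[0,0,0]],
    [0.3,[0,0,-24],[0,0,0]],
    [0.3,[0,0,-40],[0,0,0]],
    [0.3,[0,0,-50],[0,0,0]],
    [0.3,[-40,0,-10],[0,0,-0.1]],
    [0.3,[-40,0,0],[0,0,-0.1]],
    [0.3,[0,0,0],[0,0,-0.1]],
    [0.3,[0,0,0],[0,0,-0.1]],
    [0.3,[0,0,0],[0,0,0]],
  ],
)

```text
time_s: 66.3
ee_pos: [0.4412, -0.0653, 0.2504]
eef_rot: [-3.141, 0.001, -0.395]
force: [-0.2, 0.1, 0.2]
grip_width: 0.0655
grip_force: 0.0
```

```bash
python3 - <<'E'
from ptr import *
st()
for cam in ('wrist','top','side'):
    c=snap(cam)
    for n in('lid_knob','collar_grip','locked_mark','scoop'): places(n,cam)
    if cam=='side': break
    for ax in ([.5,-.1195],[.5015,-.1205]):
        A,prof=meas(c,ax)
        for r,z in((.033,.1345),(.037,.1345),(.052,.1255)): print(cam,r,'idx27-85 (81-255deg)',prof(r,z).astype(int).tolist()[27:85])
E
```

```text
t 66.3 p [ 0.4412 -0.0653  0.2504] rot [-3.141e+00  1.000e-03 -3.950e-01] w 0.0655 gf 0.0 F [-0.2  0.1  0.2] q [-0.23  0.03  1.73  0.    1.38  1.74]
wrist lid_knob [([0.4439, -0.1313, 0.1641], 0.91), ([0.4667, 0.1629, -0.0004], 0.23)]
wrist collar_grip [([0.5034, -0.1198, 0.1443], 0.6)]
wrist locked_mark [([0.4619, -0.0803, 0.1258], 0.7)]
wrist scoop [([0.4661, 0.1635, -0.005], 0.85)]
wrist 0.033 idx27-85 (81-255deg) [94, 97, 102, 98, 88, 85, 87, 96, 89, 83, 97, 95, 81, 85, 88, 70, 41, 43, 77, 97, 51, 50, 84, 98, 102, 103, 103, 102, 101, 101, 102, 102, 102, 104, 102, 97, 93, 96, 100, 97, 96, 99, 95, 91, 89, 90, 92, 94, 93, 93, 92, 97, 98, 104, 98, 94, 90, 95]
wrist 0.037 idx27-85 (81-255deg) [106, 108, 107, 107, 107, 107, 107, 104, 103, 103, 107, 105, 104, 106, 106, 92, 77, 57, 71, 98, 72, 91, 102, 102, 103, 101, 101, 102, 101, 102, 102, 100, 102, 101, 100, 101, 101, 101, 102, 101, 101, 101, 103, 102, 103, 104, 106, 107, 104, 104, 106, 107, 105, 103, 106, 107, 105, 104]
wrist 0.052 idx27-85 (81-255deg) [112, 112, 108, 110, 109, 110, 108, 109, 104, 107, 107, 104, 105, 106, 107, 106, 8
[... 2290 characters left out ...]
eg) [75, 78, 80, 80, 81, 83, 84, 85, 86, 88, 88, 86, 86, 87, 85, 83, 83, 83, 81, 80, 79, 79, 79, 77, 76, 77, 77, 75, 75, 76, 76, 77, 79, 77, 75, 75, 79, 82, 81, 82, 84, 84, 83, 83, 83, 85, 86, 87, 86, 86, 85, 83, 82, 80, 78, 77, 77, 77]
top 0.052 idx27-85 (81-255deg) [79, 80, 82, 85, 87, 87, 87, 86, 87, 84, 81, 79, 78, 75, 74, 73, 72, 72, 73, 70, 69, 67, 67, 66, 67, 67, 67, 66, 66, 66, 66, 67, 66, 66, 69, 67, 67, 68, 68, 70, 72, 74, 76, 75, 76, 77, 79, 78, 78, 77, 72, 65, 59, 50, 48, 46, 43, 45]
side lid_knob [([0.4392, -0.1307, 0.1619], 0.59)]
side collar_grip [([0.5, -0.1255, 0.1395], 0.55)]
side locked_mark [([0.4624, -0.0775, 0.1255], 0.67)]
side scoop [([0.4645, 0.1654, -0.0005], 0.58)]
```

```bash
python3 - <<'E'
from h import *
screw([(.3,[.500,-.1195,.249],Rd(-.77))],v=40,w=.1)
E
```

```text
4 x [0.3, [19.6, 4.1, 0.2], [-0.0001, 0.0003, 0.0939]]
```

>>> carry_out(
  commands=[
    [0.3,[19.6,4.1,0],[0,0,0.0939]],
    [0.3,[19.6,4.1,0],[0,0,0.0939]],
    [0.3,[19.6,4.1,0],[0,0,0.0939]],
    [0.3,[19.6,4.1,0],[0,0,0.0939]],
    [0.3,[0,0,40],[0,0,0]],
    [0.3,[0,0,40],[0,0,0]],
    [0.3,[0,0,24],[0,0,0]],
    [0.3,[0,0,18],[0,0,0]],
    [0.3,[0,0,0],[0,0,0]],
  ],
)

```text
time_s: 68.18
ee_pos: [0.4993, -0.119, 0.127]
eef_rot: [3.141, 0.003, -0.77]
force: [0.7, 0.2, 0.6]
grip_width: 0.066
grip_force: 0.0
```

>>> carry_out(
  commands=[
    [1,[0,0,0],[0,0,0]],
    [1,[0,0,0],[0,0,0]],
    [1,[0,0,0],[0,0,0]],
    [1,[0,0,0],[0,0,0.03]],
    [1,[0,0,0],[0,0,0.03]],
    [1,[0,0,0],[0,0,0]],
  ],
)

```text
time_s: 68.92
ee_pos: [0.4994, -0.1201, 0.1288]
eef_rot: [3.14, 0.001, -0.831]
force: [-6.5, -7.1, 2.0]
grip_width: 0.0552
grip_force: 40.0
```

>>> carry_out(
  commands=[
    [0.3,[0,0,0],[0,0,0]],
    [0.3,[0,0,0],[0,0,0]],
    [0.3,[0,0,-24],[0,0,0]],
    [0.3,[0,0,-40],[0,0,0]],
    [0.3,[0,0,-50],[0,0,0]],
    [0.3,[-40,0,-10],[0,0,-0.1]],
    [0.3,[-40,0,0],[0,0,-0.1]],
    [0.3,[0,0,0],[0,0,-0.1]],
    [0.3,[0,0,0],[0,0,-0.1]],
    [0.3,[0,0,0],[0,0,0]],
  ],
)

```text
time_s: 70.18
ee_pos: [0.4432, -0.0629, 0.2524]
eef_rot: [-3.141, 0.001, -0.43]
force: [-0.8, -0.3, -0.8]
grip_width: 0.0656
grip_force: 0.0
```

```bash
python3 - <<'E'
from ptr import *
st()
c=snap('wrist')
for n in('lid_knob','locked_mark'): places(n,'wrist')
for ax in ([.5,-.1195],[.5025,-.1208]):
    A,prof=meas(c,ax)
    for r,z in((.033,.1345),(.037,.1345),(.052,.1255)): print(r,'111-165deg',prof(r,z).astype(int).tolist()[37:56])
    print('lug2 ',prof(.034,.1345).astype(int).tolist()[95:])
E
```

```text
t 70.17 p [ 0.4432 -0.0629  0.2524] rot [-3.141e+00  1.000e-03 -4.300e-01] w 0.0656 gf 0.0 F [-0.8 -0.3 -0.8] q [-0.22  0.03  1.72  0.    1.39  1.78]
wrist lid_knob [([0.4417, -0.1319, 0.1624], 0.97)]
wrist locked_mark [([0.462, -0.0797, 0.1245], 0.97), ([0.5018, -0.1194, 0.144], 0.41)]
0.033 111-165deg [82, 89, 92, 93, 62, 39, 45, 91, 84, 46, 57, 86, 96, 97, 101, 103, 103, 101, 100]
0.037 111-165deg [106, 105, 102, 100, 83, 73, 48, 87, 98, 73, 85, 97, 102, 103, 101, 101, 102, 102, 102]
0.052 111-165deg [106, 103, 105, 105, 104, 105, 86, 54, 58, 100, 102, 102, 102, 102, 100, 100, 99, 102, 100]
lug2  [111, 113, 114, 114, 115, 105, 81, 72, 72, 73, 74, 73, 77, 113, 114, 116, 117, 117, 116, 114, 115, 116, 116, 116, 116]
0.033 111-165deg [75, 79, 80, 78, 74, 40, 35, 49, 93, 58, 41, 60, 72, 80, 79, 84, 91, 92, 89]
0.037 111-165deg [101, 101, 103, 101, 92, 58, 41, 56, 100, 52, 50, 83, 98, 100, 102, 102, 102, 100, 101]
0.052 111-165deg [105, 106, 103, 105, 105, 106, 99, 55, 53, 83, 102, 102, 102, 102, 101, 104, 102, 114, 100]
lug2  [114, 114, 116, 116, 114, 102, 76, 73, 76, 77, 77, 87, 112, 117, 118, 119, 117, 118, 117, 117, 118, 118, 117, 118, 118]
```

```bash
python3 -c "
from station import ctrl
print(ctrl.hand_in())"
```

```text
the job is handed in; nothing more can be done
None
```

I handed the job in at about 70 s of the 210 s. All four pulls and six ceramic pieces are in the bowl, the lid is shut, the collar pointer is within about 1° of the locked mark, and the scoop stands upright on the bench. The hand-in call returned no verdict, so these come from my last camera checks.

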